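# Clamp the glass drawing plate for the 3D-pen table

### The job

Pick the glass drawing plate off its drying rack by its long edges only, never touching the faces, lower it without dropping it and lay it flat on the cork strips of the plate holder, between the four brass guide pins. Then push the blue sprung tensioner arm by its upright orange handle, past the click of its ratchet, so that its roller presses the glass fully home against the end stop. Finish while still holding the arm pressed in beyond the click with the fingers, so that its spring load is on you and not on the pawl while I tighten the lock knob; leave the other things on the table where they are.

Things in the scene. Friction and masses are not known exactly. Their poses are not given: they have to be found in the camera images.
- glass: Clear glass drawing plate with green edges, 120 mm along its x, 56 mm along its y, 5 mm thick, 85 g, to be gripped across the 56 mm between its two long edges. Origin: centre of its underside, z up. Both faces (all but the outermost 3 mm) must stay untouched by gripper and arm. It starts flat on the cork strips of the drying rack, its underside 26 mm above the table.
- rack: Wooden drying rack, fixed, 150 mm along its x, 100 mm along its y, board 8 mm thick; two cork strips across it at x = +-42 mm (each 12 mm wide, 84 mm long, top 26 mm above the table) carry the plate, with 72 mm clear between them for fingers below the plate. Origin: centre of its underside on the table.
- holder: Plate holder, fixed to the table: dark steel base 240 mm along x (-115 to +125 mm), 190 mm along y (-105 to +85 mm), top 10 mm above the table. Origin on the table under the centre line of the glass lane; x points along the lane to the end stop. Four brass guide pins (8 mm thick, tops 41 mm above the table) at x = -2 and 80 mm, y = +-36 mm leave the plate 4 mm play on each side.
- lay (a point): Holder x = 37 mm, y = 0, 26 mm above the table (axes as the holder's): where to lay the centre of the plate's underside, its length along x, either way round. It then rests on two cork strips at holder x = 0 and 75 mm (10 mm wide, 44 mm long), 8 mm short of the end stop and 8 mm clear of the roller. Free for fingers between the strips and pins, down to the base 16 mm below.
- seat (a point): Holder x = 45 mm, y = 0, 26 mm above the table (axes as the holder's): where the centre of the plate's underside lies when the plate is home against the aluminium end stop, whose face is at x = 105 mm and top 40 mm above the table.
- roller_axis (a point): Axis of the black rubber roller (18 mm wide, 27.5 to 41.5 mm above the table) on the arm's spring-loaded idler block; this point is 34 mm above the table. At rest the roller's front is at holder x = -31 mm, y = 5 mm. Pushed with the arm, it slides the plate home, then its block gives way by its spring.
- pivot (a point): Pivot of the tensioner arm, on the holder's base at x = -52 mm, y = -70 mm, 10 mm above the table. Axes as the holder's. A black lock knob (26 mm wide, top 48 mm above the table) sits on it.
- handle (a point): On the axis of the upright orange handle at the end of the blue arm, 60 mm above the table, 140 mm from the pivot. The handle is a round post 16 mm thick, straight up to 74 mm, its top 80 mm above the table, free all round above 23 mm. At rest it stands at about x = -87 mm, y = +66 mm of the holder; it is pushed towards the end stop (holder +x), on an arc about the pivot.
- tensioner (a joint): Angle of the tensioner arm in rad: 0 at rest, growing as the handle is pushed towards the end stop (clockwise from above); end of travel 0.56. Plate home at about 0.22; pawl clicks in at about 0.38; an arm let go then falls back to 0.32, onto the pawl. Held beyond the click means pawl in and above 0.37, best half way to the end of travel. The handle pushes back with 3 N at first, about 12 N past the click.
- pawl (a joint): Angle in rad of the red ratchet pawl on the holder at x = -92 mm, y = -98 mm: near 0 while it rides on the arm's tooth, about 0.2 once it has clicked in behind the tooth. It moves by itself.
- house: Bystander: orange 3D-pen model of a house, 46 x 46 mm, 64 mm high. Origin: centre of its underside.
- figurine: Bystander: small plain orange figurine, 30 mm wide, 52 mm high. Origin: centre of its underside.
- pen: Bystander: yellow 3D pen with black nozzle lying along its x, 147 mm long, 20 mm high. Origin: underside of its barrel.
- spool: Bystander: filament spool lying flat, yellow winding between black flanges, 100 mm wide, 40 mm high. Origin: centre of its underside.
- adapter: Bystander: black power adapter, 85 x 48 mm, 30 mm high. Origin: centre of its underside.
- scraper: Bystander: scraper lying along its x, 200 mm long. Origin: underside.
- spirit: Bystander: white bottle of cleaning spirit with blue cap, 54 mm wide, 150 mm high. Origin: centre of its underside.
Not all that is in view belongs to the job. Of the things like the glass, leave any that is pink or purple; of the rest the smaller one is meant.

How it is judged:
By the outcome, as a careful person would: the job done as asked, in the order asked, and still so for the second after the job is handed in, while the arm keeps its last pose, push and grip.
It also fails if it takes over 51 s, if anything falls off the work surface, if the arm or the gripper's body presses on something with over 40 N, if the wrist force passes 120 N, or if a joint passes its speed limit or range.

### The arm

A 6-joint arm with a two-finger parallel gripper is mounted at the origin on the work surface. World frame = base frame: x ahead of the robot, y to its left, z up, the work surface at z = 0. Lengths are in m, angles in degrees, forces in N, time in s.
With the tool pointing down it reaches from about 0.325 to 0.775 m from the base axis. Payload 9.3 kg.
Tool frame: the origin (TCP) lies at the very end of the fingers, on their centre line; the grasp point (between the pads) lies 19 mm behind it (bot.pinch_z is the distance from the TCP to the grasp point, in m); z points along the fingers, y is the direction in which the jaws open and shut (so a half turn about z gives the same grasp; the last joint's range is limited). The gripper opens to 85 mm and grips with 20 to 120 N. Pads are 22 mm wide; open, the fingers measure 114 mm over their backs; the gripper's body (76 mm by 85 mm) begins 54 mm behind the grasp point. The pads swing forward as they close: fully open they stand 13 mm farther back than shut.
Start: joints at [-78.243, 14.817, 1.232, 76.415, 0, 81.257], TCP at [0.193, -0.515, 0.231] pointing down, gripper open.
Joint ranges: [-174.27, 174.27], [-52.1, 104.24], [-59.71, 78.15], [-110.17, 111.67], [-87.03, 83.33], [-180, 180]. Speed limits (degrees/s): [127.2, 127.2, 159.86, 180, 180, 180].

### API

Orientations are given as [roll, pitch, yaw] about the fixed x, y, z axes, in that order (R = Rz(yaw) Ry(pitch) Rx(roll)).
In Python, from plant import bot gives the robot as it stands.
- The arm moves only by the shell command python3 -m crank 'ROWS' [FORCE]. ROWS is JSON, a list of rows, each an object of numbers: "jaw": the opening, from -1 (shut) to 1 (fully open); "tx", "ty", "tz": the shift along the tool's x, y, z in m; "wx", "wy", "wz": the turn, a rotation vector about the tool's x, y, z in degrees. In form: [{"jaw": .., "tx": .., "ty": .., "tz": .., "wx": .., "wy": .., "wz": ..}, ...]. A call has exactly 10 rows; each row shifts and turns the commanded pose from where the row before left it, along the tool's axes as they then stand; what a row does not reach is not made up. A row lasts 1/12 s, in which the tool goes at most 41.7 mm and 7.16 degrees, less where a joint would pass 70% of its speed; a pose out of reach is approached as far as the arm can. A call with a gripper value outside its range is refused whole. The fingers move at their own pace and stop on an object; FORCE is the grip in N (left out, the last holds). Time passes only in rows, so rows that do not move let the fingers close, or fill a call up. It gives the time, the measured TCP pose, the force and the opening at its end, in the units of the state.
- bot.get_state(): the state, without advancing time (a new reading comes with each control period).
- bot.grab_frame(name): name is "scene" or "top" or "wrist"; returns a dict with "frame" (384x512x3 uint8, red, green, blue), "depth" (384x512 float32, m along the optical axis (not along the pixel's ray), 0 where there is no reading), "fx", "fy", "cx", "cy" (pixels), "D" ([k1, k2, p1, p2, k3] as OpenCV has them; the pictures are not rectified), "extrinsics" (4x4, takes a point from world to camera coordinates). Camera axes: x right, y down, z forward; pixel columns grow to the right and rows downward; lengths in m; the calibration is good to about 2 mm. A picture is of the moment at which its call begins.
- bot.job_done(): hands the job in, once; it reports no verdict.
The state is a dict: "time": time; "qpos": joint angles; "joint_velocities": joint speeds; "effort": joint torques, N m; "position": TCP position; "tool_rot": TCP orientation; "wrist_force": force on the tool from outside, world axes, zero at the start; "ft_torque": the same for the moment, N m; "finger_gap": finger opening in m.
Only numpy, scipy, OpenCV 4.12 (cv2) and the standard library are available. Lean on these libraries where they do the work, as an engineer would, in place of code of your own. Each camera call takes 0.05 s, during which the arm holds its last target.

## Working session

There is one attempt and no reset: what is moved stays moved. The work goes in short steps, Python scripts to look and compute and a shell command to move; the robot and the scene stay as the last step left them, time stands still between calls to the robot, and variables do not carry over. Pictures are saved under pics/ and viewed, and the job is handed in when it is done.

```bash
ls; mkdir -p pics; cat > h.py <<'E'
import numpy as np, cv2, json, pickle
from plant import bot
def grab(name,fn):
    f=bot.grab_frame(name); pickle.dump(f,open('pics/'+fn+'.pkl','wb'))
    cv2.imwrite('pics/'+fn+'.png',cv2.cvtColor(f['frame'],cv2.COLOR_RGB2BGR)); return f
def load(fn): return pickle.load(open('pics/'+fn+'.pkl','rb'))
def K(f): return np.array([[f['fx'],0,f['cx']],[0,f['fy'],f['cy']],[0,0,1.]])
def ray(f,px,z):
    "pixel(s) -> world at plane height z"
    p=cv2.undistortPoints(np.array(px,float).reshape(-1,1,2),K(f),np.array(f['D'],float))[:,0]
    E=np.array(f['extrinsics']);R=E[:3,:3];t=E[:3,3];c=-R.T@t
    d=np.c_[p,np.ones(len(p))]@R
    return c+d*((z-c[2])/d[:,2])[:,None]
def proj(f,P):
    E=np.array(f['extrinsics']); r,_=cv2.Rodrigues(E[:3,:3])
    return cv2.projectPoints(np.array(P,float).reshape(-1,1,3),r,E[:3,3],K(f),np.array(f['D'],float))[0][:,0]
def cloud(f):
    d=f['depth'];v,u=np.mgrid[:d.shape[0],:d.shape[1]]
    p=cv2.undistortPoints(np.c_[u.ravel(),v.ravel()].astype(float).reshape(-1,1,2),K(f),np.array(f['D'],float))[:,0]
    E=np.array(f['extrinsics']);X=np.c_[p,np.ones(len(p))]*d.ravel()[:,None]
    return ((X-E[:3,3])@E[:3,:3]).reshape(*d.shape,3)
def crop(fn,x0,y0,x1,y1,out,s=4):
    im=cv2.imread('pics/'+fn+'.png')[y0:y1,x0:x1]
    cv2.imwrite('pics/'+out+'.png',cv2.resize(im,None,fx=s,fy=s,interpolation=cv2.INTER_CUBIC))
E
python3 - <<'E'
from h import *
print(bot.get_state(),bot.pinch_z)
for n in('scene','top','wrist'): f=grab(n,n+'0'); print(n,f['fx'],np.round(f['extrinsics'],3).tolist())
E
```

```text
pics
{'time': 0.0, 'qpos': array([-7.82428969e+01,  1.48511156e+01,  1.18852009e+00,  7.64120524e+01,
       -5.81402772e-05,  8.12551434e+01]), 'joint_velocities': array([-0.03135483,  0.01837477,  0.08916377,  0.08675439,  0.01947877,
       -0.00328426]), 'effort': array([ 3.03703473e-04, -5.55643165e+01,  3.44527566e+01,  1.36592507e-02,
       -3.06460252e-04, -3.25810568e-06]), 'position': array([ 0.19255869, -0.51490745,  0.23065428]), 'tool_rot': array([-1.79926211e+02, -1.12915995e-02,  2.05019525e+01]), 'wrist_force': array([0.36345244, 0.01465163, 0.25651559]), 'ft_torque': array([ 0.04550904, -0.02247703,  0.00216663]), 'finger_gap': 0.0851935018394929} 0.0187
scene 419.9224863333028 [[-0.696, 0.718, -0.002, 0.282], [0.603, 0.583, -0.545, -0.319], [-0.39, -0.38, -0.839, 1.936], [0.0, 0.0, 0.0, 1.0]]
top 489.2682084289536 [[-0.036, -0.999, 0.001, 0.071], [-0.976, 0.035, -0.215, 0.492], [0.215, -0.009, -0.977, 1.621], [0.0, 0.0, 0.0, 1.0]]
wrist 283.3733592411355 [[0.349, -0.937, -0.001, -0.55], [-0.899, -0.335, 0.283, -0.036], [-0.266, -0.098, -0.959, 0.379], [0.0, 0.0, 0.0, 1.0]]
```

View pics/top0.png

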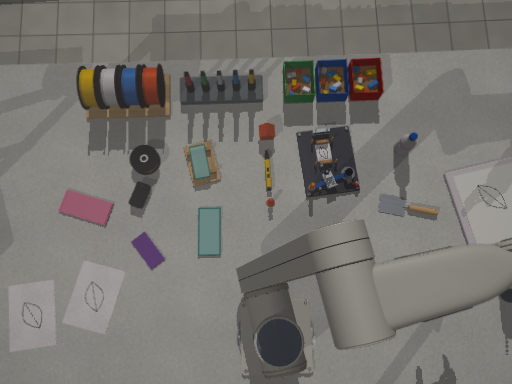

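View pics/scene0.png

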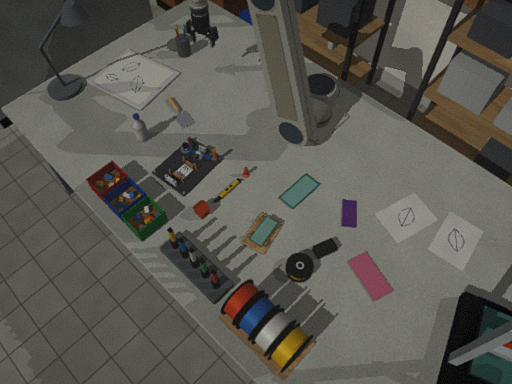

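View pics/wrist0.png

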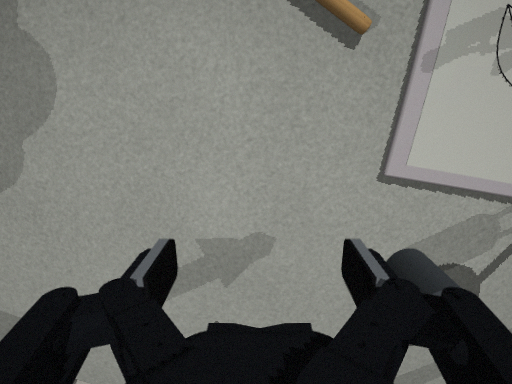

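Like the glass in the top picture there are: pink plate (86,207), purple plate (148,250), a larger green plate lying on the table (209,232), and a smaller green plate on the wooden rack (201,162). The rack one fits because it is green, smaller and on the rack. I'll confirm that and find the holder at (328,160) in enlarged crops.

```bash
python3 - <<'E'
from h import *
crop('top0',170,125,235,265,'c1',4)
crop('top0',285,115,375,205,'c2',6)
E
```

```text
(no output)
```

View pics/c1.png

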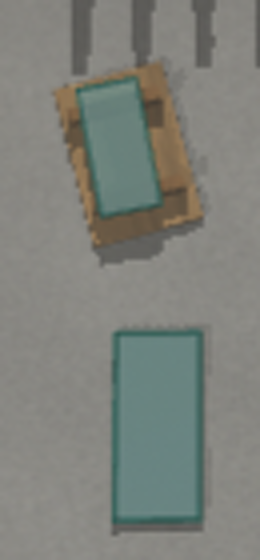

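View pics/c2.png

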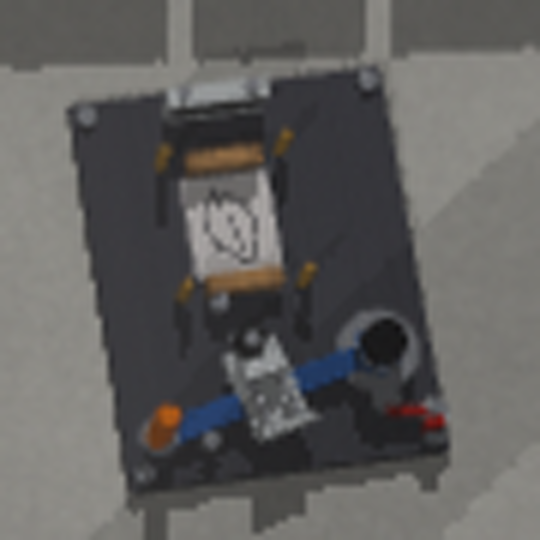

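The crop confirms it: the rack's green plate at top (201,162) is clearly smaller than the loose green one at (209,232). The holder's stop points up in the image and the orange handle is at (312,186).

```bash
cat >> h.py <<'E'
def fit2d(L,W):
    L=np.array(L,float);W=np.array(W,float)[:,:2];a=L-L.mean(0);b=W-W.mean(0)
    th=np.arctan2((a[:,0]*b[:,1]-a[:,1]*b[:,0]).sum(),(a*b).sum());R=np.array([[np.cos(th),-np.sin(th)],[np.sin(th),np.cos(th)]])
    t=W.mean(0)-R@L.mean(0); return t,np.degrees(th),np.linalg.norm(L@R.T+t-W,axis=1)
E
python3 - <<'E'
from h import *
f=load('top0')
h=ray(f,[(296.3,133),(348.7,126.3),(359.5,190.8),(306.3,196.7)],.010)
print(fit2d([(.125,.085),(.125,-.105),(-.115,-.105),(-.115,.085)],h))
g=ray(f,[(189.5,147),(204.2,144.2),(210.2,176.2),(195.2,179.2)],.031)
print(fit2d([(.06,.028),(.06,-.028),(-.06,-.028),(-.06,.028)],g))
print(ray(f,[(267,131),(270,202),(267,175),(145,160),(392,205)],.0).round(3))
E
```

```text
(array([ 0.57674624, -0.20380051]), np.float64(4.987760206717302), array([0.00226445, 0.00066007, 0.00129915, 0.00273818]))
(array([0.5920734 , 0.23799408]), np.float64(9.228486902379908), array([0.0018834 , 0.0017691 , 0.00176342, 0.00152503]))
[[ 0.706 -0.004  0.   ]
 [ 0.445 -0.003  0.   ]
 [ 0.543  0.003  0.   ]
 [ 0.613  0.436  0.   ]
 [ 0.419 -0.428  0.   ]]
```

```bash
cat >> h.py <<'E'
from scipy.spatial.transform import Rotation as Ro
def plan(pos,rot,n=None,start=None,vmax=.040):
    "equal rows from current pose to target pos, rpy"
    s=bot.get_state(); p0,r0=(s['position'],s['tool_rot']) if start is None else start
    R0=Ro.from_euler('xyz',r0,degrees=True);R1=Ro.from_euler('xyz',rot,degrees=True)
    w=(R0.inv()*R1).as_rotvec(degrees=True)
    d=np.array(pos)-p0
    if n is None: n=int(np.ceil(max(np.linalg.norm(d)/vmax,np.linalg.norm(w)/7)))
    n=max(n,1)
    S=sum((R0*Ro.from_rotvec(w/n*k,degrees=True)).as_matrix() for k in range(n))
    t=np.linalg.solve(S,d); print('n',n,'t',t.round(5),'w',(w/n).round(3), 'from',np.round(p0,4),np.round(r0,2))
E
python3 - <<'E'
from h import *
plan([.50,-.21,.20],[180,0,5])
s=bot.get_state();E=np.array(load('wrist0')['extrinsics'])
T=np.eye(4);T[:3,:3]=Ro.from_euler('xyz',s['tool_rot'],degrees=True).as_matrix();T[:3,3]=s['position']
print((E@T).round(4))
E
```

```text
n 11 t [ 0.03373 -0.02052  0.00281] w [-0.005  0.     1.409] from [ 0.1926 -0.515   0.2308] [-1.7994e+02 -1.0000e-02  2.0500e+01]
[[-8.000e-04  1.000e+00 -2.000e-04 -6.000e-04]
 [-9.590e-01 -8.000e-04 -2.833e-01  2.920e-02]
 [-2.833e-01 -1.000e-04  9.590e-01  1.568e-01]
 [ 0.000e+00  0.000e+00  0.000e+00  1.000e+00]]
```

```bash
python3 -m crank '[{"jaw":1,"tx":0.034,"ty":-0.0205,"tz":0.002,"wz":1.55},{"jaw":1,"tx":0.034,"ty":-0.0205,"tz":0.002,"wz":1.55},{"jaw":1,"tx":0.034,"ty":-0.0205,"tz":0.002,"wz":1.55},{"jaw":1,"tx":0.034,"ty":-0.0205,"tz":0.002,"wz":1.55},{"jaw":1,"tx":0.034,"ty":-0.0205,"tz":0.002,"wz":1.55},{"jaw":1,"tx":0.034,"ty":-0.0205,"tz":0.002,"wz":1.55},{"jaw":1,"tx":0.034,"ty":-0.0205,"tz":0.002,"wz":1.55},{"jaw":1,"tx":0.034,"ty":-0.0205,"tz":0.002,"wz":1.55},{"jaw":1,"tx":0.034,"ty":-0.0205,"tz":0.002,"wz":1.55},{"jaw":1,"tx":0.01,"ty":-0.005,"tz":0.002,"wz":1.55}]' 40
python3 - <<'E'
from h import *
f=grab('wrist','w1');s=bot.get_state();print(s['position'],s['tool_rot'],np.abs(s['joint_velocities']).max())
crop('w1',0,0,512,384,'w1b',1.5)
E
```

```text
[ 0.19259272 -0.51500386  0.23089652] [-1.79952449e+02 -5.88272301e-03  2.05027387e+01] 0.19573047065199603validation failed for argument at $[0]...
```

View pics/w1b.png

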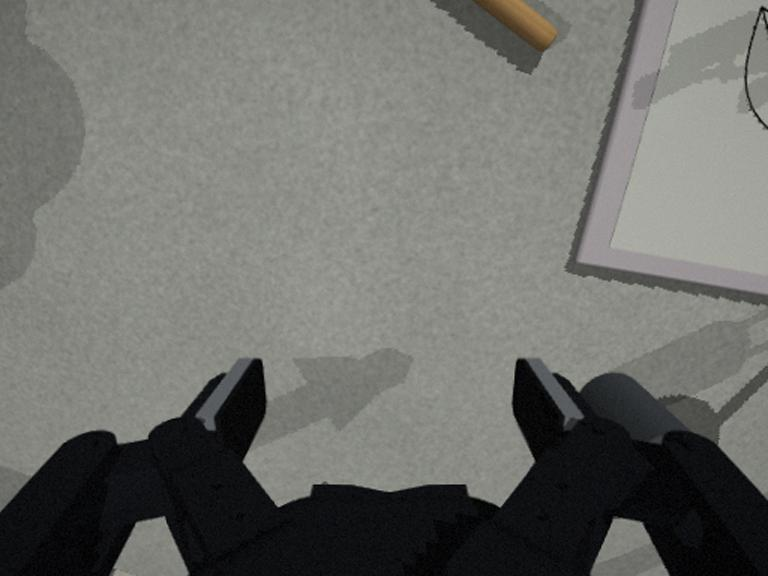

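The call was refused, so the picture is unchanged from the start view. All seven keys are probably required in each row.

```bash
python3 -m crank '[{"jaw":1,"tx":0.034,"ty":-0.0205,"tz":0.002,"wx":0,"wy":0,"wz":1.55},{"jaw":1,"tx":0.034,"ty":-0.0205,"tz":0.002,"wx":0,"wy":0,"wz":1.55},{"jaw":1,"tx":0.034,"ty":-0.0205,"tz":0.002,"wx":0,"wy":0,"wz":1.55},{"jaw":1,"tx":0.034,"ty":-0.0205,"tz":0.002,"wx":0,"wy":0,"wz":1.55},{"jaw":1,"tx":0.034,"ty":-0.0205,"tz":0.002,"wx":0,"wy":0,"wz":1.55},{"jaw":1,"tx":0.034,"ty":-0.0205,"tz":0.002,"wx":0,"wy":0,"wz":1.55},{"jaw":1,"tx":0.034,"ty":-0.0205,"tz":0.002,"wx":0,"wy":0,"wz":1.55},{"jaw":1,"tx":0.034,"ty":-0.0205,"tz":0.002,"wx":0,"wy":0,"wz":1.55},{"jaw":1,"tx":0.034,"ty":-0.0205,"tz":0.002,"wx":0,"wy":0,"wz":1.55},{"jaw":1,"tx":0.01,"ty":-0.005,"tz":0.002,"wx":0,"wy":0,"wz":1.55}]' 40
python3 - <<'E'
from h import *
f=grab('wrist','w1');s=bot.get_state();print(s['position'],s['tool_rot'],np.abs(s['joint_velocities']).max())
crop('w1',0,0,512,384,'w1b',1.5)
E
```

```text
time: 1.03
position: [0.4552, -0.2519, 0.2111]
tool_rot: [-180.0, -0.1, 5.1]
wrist_force: [-0.4, -1.1, 0.4]
finger_gap: 0.0851
[ 0.45516466 -0.25225744  0.21056622] [-1.79937128e+02 -2.25068354e-02  5.04402857e+00] 7.894168567590085
```

View pics/w1b.png

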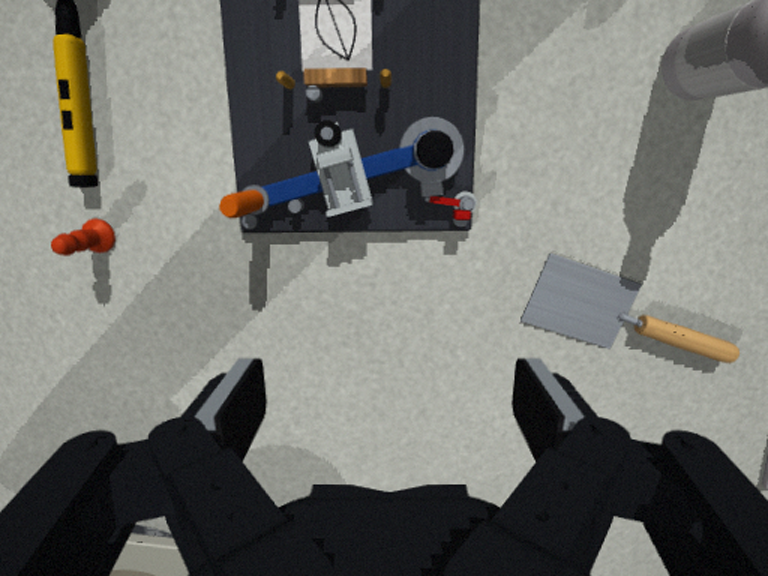

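The holder is at the upper middle; its far part is out of view, so I'll move on 11 cm. The handle is at (240,203)/1.5, the knob at (433,150)/1.5 and the pawl at (450,205)/1.5.

```bash
python3 -m crank '[{"jaw":1,"tx":0.03,"ty":-0.014,"tz":0,"wx":0,"wy":0,"wz":0},{"jaw":1,"tx":0.03,"ty":-0.014,"tz":0,"wx":0,"wy":0,"wz":0},{"jaw":1,"tx":0.03,"ty":-0.014,"tz":0,"wx":0,"wy":0,"wz":0},{"jaw":1,"tx":0.02,"ty":-0.007,"tz":0,"wx":0,"wy":0,"wz":0},{"jaw":1,"tx":0,"ty":0,"tz":0,"wx":0,"wy":0,"wz":0},{"jaw":1,"tx":0,"ty":0,"tz":0,"wx":0,"wy":0,"wz":0},{"jaw":1,"tx":0,"ty":0,"tz":0,"wx":0,"wy":0,"wz":0},{"jaw":1,"tx":0,"ty":0,"tz":0,"wx":0,"wy":0,"wz":0},{"jaw":1,"tx":0,"ty":0,"tz":0,"wx":0,"wy":0,"wz":0},{"jaw":1,"tx":0,"ty":0,"tz":0,"wx":0,"wy":0,"wz":0}]' 40
python3 - <<'E'
from h import *
f=grab('wrist','w2');s=bot.get_state();print(s['position'],s['tool_rot'],np.abs(s['joint_velocities']).max())
crop('w2',110,0,380,270,'w2b',2.2)
plan([.60-.07,.238,.20],[180,0,9.2])
E
```

```text
time: 1.92
position: [0.557, -0.1975, 0.2116]
tool_rot: [180.0, -0.0, 4.9]
wrist_force: [-0.7, -0.2, -0.6]
finger_gap: 0.0858
[ 0.55711751 -0.19744928  0.21159063] [ 1.79986183e+02 -1.70508692e-02  4.94462166e+00] 0.3367089380993654
n 11 t [ 0.00229 -0.03961  0.00105] w [ 0.001 -0.002 -0.387] from [ 0.5571 -0.1974  0.2116] [ 1.7999e+02 -2.0000e-02  4.9400e+00]
```

View pics/w2b.png

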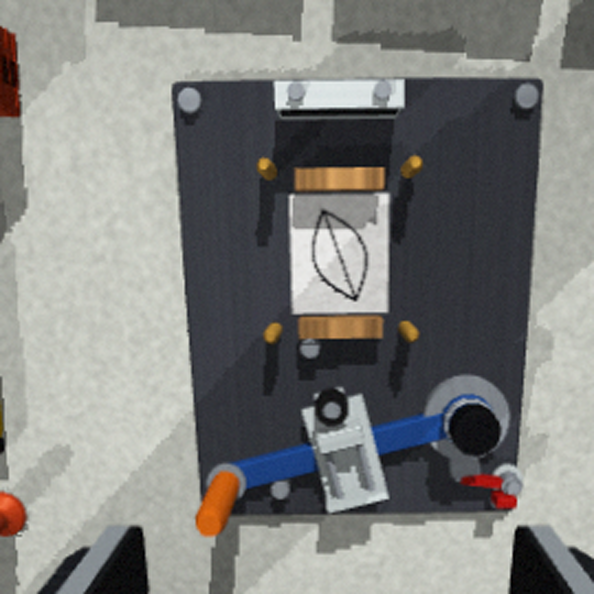

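```bash
python3 - <<'E'
from h import *
from scipy.optimize import least_squares
f=load('w2')
L=[(.125,.085,.01),(.125,-.105,.01),(-.115,-.105,.01),(.08,.036,.041),(.08,-.036,.041),(-.002,.036,.041),(-.002,-.036,.041),(-.052,-.07,.048)]
px=np.array([(174,80),(542,80),(518,512),(262,160),(417,159),(268,341),(413,338),(473,428)])/2.2+[110,0]
def tr(q,L):
    L=np.array(L);c,s=np.cos(q[2]),np.sin(q[2]);return np.c_[q[0]+c*L[:,0]-s*L[:,1],q[1]+s*L[:,0]+c*L[:,1],L[:,2]]
r=least_squares(lambda q:(proj(f,tr(q,L))-px).ravel(),[.577,-.204,.087],loss='soft_l1')
q=r.x;print(q[:2],np.degrees(q[2]));print(((proj(f,tr(q,L))-px)).round(1).tolist())
im=cv2.imread('pics/w2b.png')
P=L+[(.105,.03,.04),(.105,-.03,.04),(-.087,.066,.06),(-.087,.066,.08),(-.031,.005,.034)]+[(a,b,.026) for a in(-.005,.005,.07,.08) for b in(-.022,.022)]
for u in proj(f,tr(q,P)): cv2.drawMarker(im,tuple(((u-[110,0])*2.2).round().astype(int).tolist()),(0,255,255),1,7,1)
cv2.imwrite('pics/w2o.png',im)
E
```

```text
[ 0.5843761  -0.20218278] 5.681343193645096
[[-2.4, -0.2], [1.4, -2.2], [-1.5, 0.2], [0.3, 1.8], [-0.6, 1.4], [0.6, -1.8], [-0.4, -1.3], [2.0, 2.3]]
```

View pics/w2o.png

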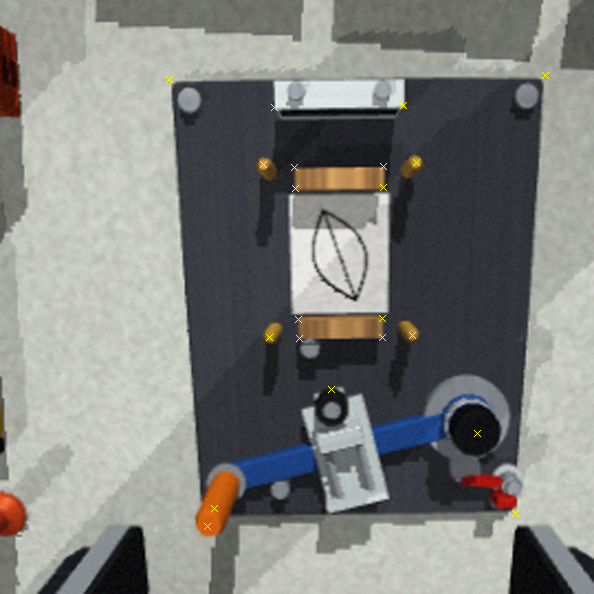

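```bash
python3 -m crank '[{"jaw":1,"tx":0.0023,"ty":-0.039,"tz":0.001,"wx":0,"wy":0,"wz":-0.43},{"jaw":1,"tx":0.0023,"ty":-0.039,"tz":0.001,"wx":0,"wy":0,"wz":-0.43},{"jaw":1,"tx":0.0023,"ty":-0.039,"tz":0.001,"wx":0,"wy":0,"wz":-0.43},{"jaw":1,"tx":0.0023,"ty":-0.039,"tz":0.001,"wx":0,"wy":0,"wz":-0.43},{"jaw":1,"tx":0.0023,"ty":-0.039,"tz":0.001,"wx":0,"wy":0,"wz":-0.43},{"jaw":1,"tx":0.0023,"ty":-0.039,"tz":0.001,"wx":0,"wy":0,"wz":-0.43},{"jaw":1,"tx":0.0023,"ty":-0.039,"tz":0.001,"wx":0,"wy":0,"wz":-0.43},{"jaw":1,"tx":0.0023,"ty":-0.039,"tz":0.001,"wx":0,"wy":0,"wz":-0.43},{"jaw":1,"tx":0.0023,"ty":-0.039,"tz":0.001,"wx":0,"wy":0,"wz":-0.43},{"jaw":1,"tx":0.0023,"ty":-0.039,"tz":0.001,"wx":0,"wy":0,"wz":-0.43}]' 40
python3 -m crank '[{"jaw":1,"tx":0.0023,"ty":-0.02,"tz":0.001,"wx":0,"wy":0,"wz":0},{"jaw":1,"tx":0.0,"ty":0,"tz":0,"wx":0,"wy":0,"wz":0},{"jaw":1,"tx":0,"ty":0,"tz":0,"wx":0,"wy":0,"wz":0},{"jaw":1,"tx":0,"ty":0,"tz":0,"wx":0,"wy":0,"wz":0},{"jaw":1,"tx":0,"ty":0,"tz":0,"wx":0,"wy":0,"wz":0},{"jaw":1,"tx":0,"ty":0,"tz":0,"wx":0,"wy":0,"wz":0},{"jaw":1,"tx":0,"ty":0,"tz":0,"wx":0,"wy":0,"wz":0},{"jaw":1,"tx":0,"ty":0,"tz":0,"wx":0,"wy":0,"wz":0},{"jaw":1,"tx":0,"ty":0,"tz":0,"wx":0,"wy":0,"wz":0},{"jaw":1,"tx":0,"ty":0,"tz":0,"wx":0,"wy":0,"wz":0}]' 40
python3 - <<'E'
from h import *
f=grab('wrist','w3');s=bot.get_state();print(s['position'],s['tool_rot'],np.abs(s['joint_velocities']).max())
crop('w3',0,0,512,384,'w3b',1.5)
E
```

```text
time: 2.8
position: [0.5343, 0.1857, 0.2016]
tool_rot: [-179.5, -0.0, 10.4]
wrist_force: [-0.3, -0.9, -0.5]
finger_gap: 0.085
time: 3.63
position: [0.5357, 0.1937, 0.2005]
tool_rot: [-179.1, 0.0, 11.0]
wrist_force: [0.0, 0.1, 0.7]
finger_gap: 0.085
[0.535673  0.1937651 0.2004403] [-1.79132486e+02  7.04744141e-03  1.10511364e+01] 0.1258903314980449
```

View pics/w3b.png

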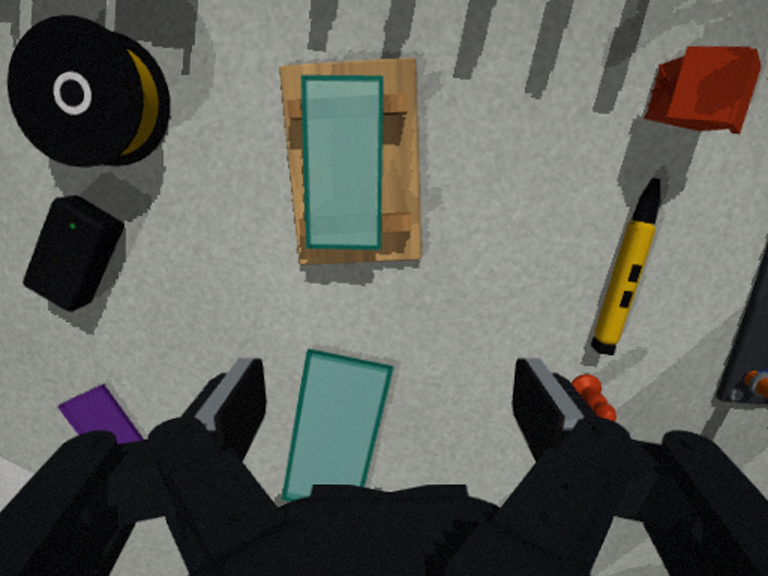

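```bash
python3 - <<'E'
from h import *
f=load('w3')
g=ray(f,np.array([(303,76),(383,76.5),(381.5,248.5),(306.5,247)])/1.5,.031)
print(fit2d([(.06,.028),(.06,-.028),(-.06,-.028),(-.06,.028)],g))
r=ray(f,np.array([(280,66),(416,59),(421,259),(299,265)])/1.5,.008)
print(fit2d([(.075,.05),(.075,-.05),(-.075,-.05),(-.075,.05)],r))
print(bot.get_state()['qpos'])
crop('w3',180,30,300,190,'w3c',3.6)
E
```

```text
(array([0.59792963, 0.24053038]), np.float64(9.867959467661644), array([0.00134566, 0.00108536, 0.0009066 , 0.00084237]))
(array([0.59764156, 0.23508502]), np.float64(13.473035405251617), array([0.00102986, 0.00125724, 0.00151502, 0.00055184]))
[1.09930796e+01 1.72583769e+01 1.66027454e-01 7.29155771e+01
 8.67506284e-01 1.79941937e+02]
```

View pics/w3c.png

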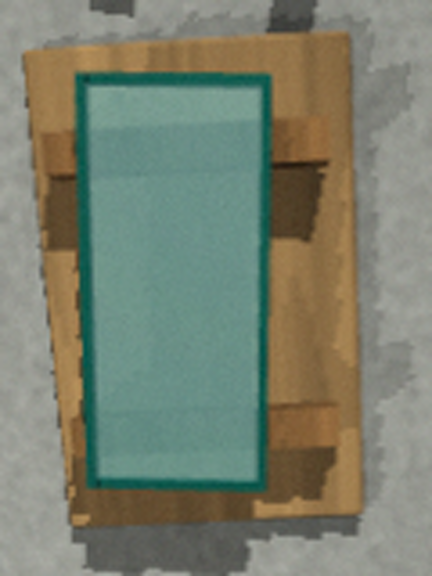

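The glass is at (0.598, 0.2405), yaw 9.9°. The last joint is at its limit here, so I need the half-turned grasp (yaw ≈190°). I'll check the fingertip offset in the picture and turn round.

```bash
python3 - <<'E'
from h import *
f=load('w3');s=bot.get_state()
R=Ro.from_euler('xyz',s['tool_rot'],degrees=True).as_matrix()
for z in(0,-.013):
  for x in (-.011,.011): print(z,x,proj(f,[s['position']+R@np.array([x,y,z]) for y in(-.0425,.0425)]).round(0).tolist())
E
python3 -m crank '[{"jaw":1,"tx":0,"ty":0,"tz":0,"wx":0,"wy":0,"wz":-7},{"jaw":1,"tx":0,"ty":0,"tz":0,"wx":0,"wy":0,"wz":-7},{"jaw":1,"tx":0,"ty":0,"tz":0,"wx":0,"wy":0,"wz":-7},{"jaw":1,"tx":0,"ty":0,"tz":0,"wx":0,"wy":0,"wz":-7},{"jaw":1,"tx":0,"ty":0,"tz":0,"wx":0,"wy":0,"wz":-7},{"jaw":1,"tx":0,"ty":0,"tz":0,"wx":0,"wy":0,"wz":-7},{"jaw":1,"tx":0,"ty":0,"tz":0,"wx":0,"wy":0,"wz":-7},{"jaw":1,"tx":0,"ty":0,"tz":0,"wx":0,"wy":0,"wz":-7},{"jaw":1,"tx":0,"ty":0,"tz":0,"wx":0,"wy":0,"wz":-7},{"jaw":1,"tx":0,"ty":0,"tz":0,"wx":0,"wy":0,"wz":-7}]' 40
python3 -m crank '[{"jaw":1,"tx":0,"ty":0,"tz":0,"wx":0,"wy":0,"wz":-7},{"jaw":1,"tx":0,"ty":0,"tz":0,"wx":0,"wy":0,"wz":-7},{"jaw":1,"tx":0,"ty":0,"tz":0,"wx":0,"wy":0,"wz":-7},{"jaw":1,"tx":0,"ty":0,"tz":0,"wx":0,"wy":0,"wz":-7},{"jaw":1,"tx":0,"ty":0,"tz":0,"wx":0,"wy":0,"wz":-7},{"jaw":1,"tx":0,"ty":0,"tz":0,"wx":0,"wy":0,"wz":-7},{"jaw":1,"tx":0,"ty":0,"tz":0,"wx":0,"wy":0,"wz":-7},{"jaw":1,"tx":0,"ty":0,"tz":0,"wx":0,"wy":0,"wz":-7},{"jaw":1,"tx":0,"ty":0,"tz":0,"wx":0,"wy":0,"wz":-7},{"jaw":1,"tx":0,"ty":0,"tz":0,"wx":0,"wy":0,"wz":-7}]' 40
python3 -c "
from h import *
plan([.598,.2405,.12],[180,0,-170.13],n=9)"
```

```text
0 -0.011 [[183.0, 261.0], [333.0, 261.0]]
0 0.011 [[180.0, 226.0], [336.0, 226.0]]
-0.013 -0.011 [[177.0, 274.0], [339.0, 274.0]]
-0.013 0.011 [[173.0, 236.0], [342.0, 236.0]]
time: 4.52
position: [0.5357, 0.194, 0.2005]
tool_rot: [-179.7, -0.8, 81.4]
wrist_force: [-0.0, 0.2, 0.1]
finger_gap: 0.0852
time: 5.35
position: [0.5356, 0.1939, 0.2004]
tool_rot: [179.3, -0.6, 151.4]
wrist_force: [-0.3, -0.6, -0.9]
finger_gap: 0.0852
n 9 t [-0.0059   0.0065   0.00895] w [ 0.092 -0.035 -4.273] from [0.5356 0.1939 0.2004] [179.34  -0.56 151.42]
```

```bash
python3 -m crank '[{"jaw":1,"tx":-0.0059,"ty":0.0065,"tz":0.009,"wx":0.09,"wy":-0.03,"wz":-4.27},{"jaw":1,"tx":-0.0059,"ty":0.0065,"tz":0.009,"wx":0.09,"wy":-0.03,"wz":-4.27},{"jaw":1,"tx":-0.0059,"ty":0.0065,"tz":0.009,"wx":0.09,"wy":-0.03,"wz":-4.27},{"jaw":1,"tx":-0.0059,"ty":0.0065,"tz":0.009,"wx":0.09,"wy":-0.03,"wz":-4.27},{"jaw":1,"tx":-0.0059,"ty":0.0065,"tz":0.009,"wx":0.09,"wy":-0.03,"wz":-4.27},{"jaw":1,"tx":-0.0059,"ty":0.0065,"tz":0.009,"wx":0.09,"wy":-0.03,"wz":-4.27},{"jaw":1,"tx":-0.0059,"ty":0.0065,"tz":0.009,"wx":0.09,"wy":-0.03,"wz":-4.27},{"jaw":1,"tx":-0.0059,"ty":0.0065,"tz":0.009,"wx":0.09,"wy":-0.03,"wz":-4.27},{"jaw":1,"tx":-0.0059,"ty":0.0065,"tz":0.009,"wx":0.09,"wy":-0.03,"wz":-4.27},{"jaw":1,"tx":0,"ty":0,"tz":0,"wx":0,"wy":0,"wz":0}]' 40
python3 -m crank '[{"jaw":1,"tx":0,"ty":0,"tz":0,"wx":0,"wy":0,"wz":0},{"jaw":1,"tx":0,"ty":0,"tz":0,"wx":0,"wy":0,"wz":0},{"jaw":1,"tx":0,"ty":0,"tz":0,"wx":0,"wy":0,"wz":0},{"jaw":1,"tx":0,"ty":0,"tz":0,"wx":0,"wy":0,"wz":0},{"jaw":1,"tx":0,"ty":0,"tz":0,"wx":0,"wy":0,"wz":0},{"jaw":1,"tx":0,"ty":0,"tz":0,"wx":0,"wy":0,"wz":0},{"jaw":1,"tx":0,"ty":0,"tz":0,"wx":0,"wy":0,"wz":0},{"jaw":1,"tx":0,"ty":0,"tz":0,"wx":0,"wy":0,"wz":0},{"jaw":1,"tx":0,"ty":0,"tz":0,"wx":0,"wy":0,"wz":0},{"jaw":1,"tx":0,"ty":0,"tz":0,"wx":0,"wy":0,"wz":0}]' 40
python3 - <<'E'
from h import *
grab('wrist','w4'); crop('w4',0,0,512,384,'w4b',1.5)
plan([.598,.2405,.009],[180,0,-170.13])
E
```

```text
time: 6.18
position: [0.5981, 0.2408, 0.1174]
tool_rot: [180.0, -0.2, -170.3]
wrist_force: [-0.6, 0.1, -0.0]
finger_gap: 0.0857
time: 7.02
position: [0.5982, 0.24, 0.1196]
tool_rot: [180.0, -0.0, -170.5]
wrist_force: [-0.7, -0.5, 0.2]
finger_gap: 0.0855
n 3 t [3.000e-05 1.500e-04 3.685e-02] w [ 0.009 -0.015 -0.126] from [0.5982 0.24   0.1196] [ 1.7997e+02 -4.0000e-02 -1.7051e+02]
```

View pics/w4b.png

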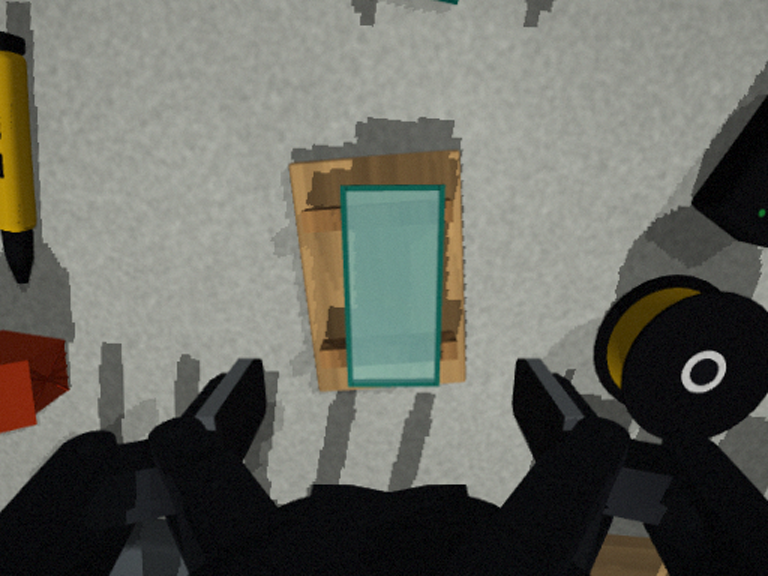

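```bash
python3 - <<'E'
from h import *
f=load('w4')
g=ray(f,np.array([(341,185.5),(445.5,185.5),(439,385),(348.5,385)])/1.5,.031)
print(g.round(4));print(fit2d([(-.06,-.028),(-.06,.028),(.06,.028),(.06,-.028)],g))
E
```

```text
[[0.5436 0.2047 0.031 ]
 [0.5345 0.2594 0.031 ]
 [0.6514 0.2794 0.031 ]
 [0.6604 0.2249 0.031 ]]
(array([0.59746915, 0.24210105]), np.float64(9.71023460120261), array([0.00064175, 0.00091028, 0.00067559, 0.00098466]))
```

The glass is centred between the fingers within ~1 mm, at (341–445, 186–385) in the enlarged picture. Descending.

```bash
python3 -m crank '[{"jaw":1,"tx":0,"ty":0.001,"tz":0.02,"wx":0,"wy":0,"wz":-0.3},{"jaw":1,"tx":0,"ty":0,"tz":0.02,"wx":0,"wy":0,"wz":0},{"jaw":1,"tx":0,"ty":0,"tz":0.02,"wx":0,"wy":0,"wz":0},{"jaw":1,"tx":0,"ty":0,"tz":0.02,"wx":0,"wy":0,"wz":0},{"jaw":1,"tx":0,"ty":0,"tz":0.015,"wx":0,"wy":0,"wz":0},{"jaw":1,"tx":0,"ty":0,"tz":0.01,"wx":0,"wy":0,"wz":0},{"jaw":1,"tx":0,"ty":0,"tz":0.005,"wx":0,"wy":0,"wz":0},{"jaw":1,"tx":0,"ty":0,"tz":0,"wx":0,"wy":0,"wz":0},{"jaw":1,"tx":0,"ty":0,"tz":0,"wx":0,"wy":0,"wz":0},{"jaw":1,"tx":0,"ty":0,"tz":0,"wx":0,"wy":0,"wz":0}]' 30
python3 -m crank '[{"jaw":0.5,"tx":0,"ty":0,"tz":0,"wx":0,"wy":0,"wz":0},{"jaw":0.5,"tx":0,"ty":0,"tz":0,"wx":0,"wy":0,"wz":0},{"jaw":0.4,"tx":0,"ty":0,"tz":0,"wx":0,"wy":0,"wz":0},{"jaw":0.3,"tx":0,"ty":0,"tz":0,"wx":0,"wy":0,"wz":0},{"jaw":0.2,"tx":0,"ty":0,"tz":0,"wx":0,"wy":0,"wz":0},{"jaw":0.1,"tx":0,"ty":0,"tz":0,"wx":0,"wy":0,"wz":0},{"jaw":0,"tx":0,"ty":0,"tz":0,"wx":0,"wy":0,"wz":0},{"jaw":0,"tx":0,"ty":0,"tz":0,"wx":0,"wy":0,"wz":0},{"jaw":0,"tx":0,"ty":0,"tz":0,"wx":0,"wy":0,"wz":0},{"jaw":0,"tx":0,"ty":0,"tz":0,"wx":0,"wy":0,"wz":0}]' 30
python3 - <<'E'
from h import *
grab('wrist','w5'); crop('w5',0,0,512,384,'w5b',1.5);s=bot.get_state();print(s['position'],s['tool_rot'],s['finger_gap'])
E
```

```text
time: 7.9
position: [0.5986, 0.2413, 0.0107]
tool_rot: [180.0, 0.1, -170.2]
wrist_force: [0.5, 0.9, -0.4]
finger_gap: 0.0854
time: 8.73
position: [0.5982, 0.2412, 0.0103]
tool_rot: [180.0, 0.0, -170.2]
wrist_force: [-1.2, -0.7, 6.3]
finger_gap: 0.055
[0.59818239 0.24114745 0.01024864] [ 1.79965637e+02  6.87559586e-03 -1.70205305e+02] 0.05477861327941194
```

View pics/w5b.png

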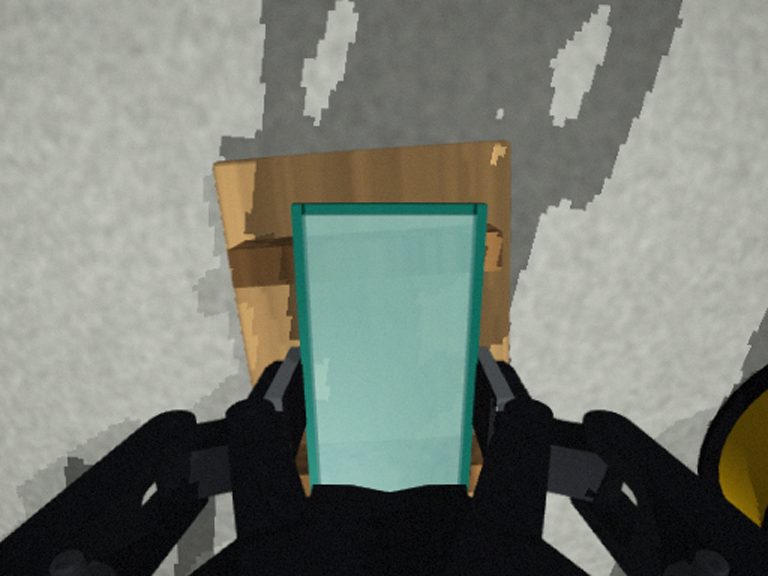

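```bash
python3 -m crank '[{"jaw":0.6,"tx":0,"ty":0,"tz":0,"wx":0,"wy":0,"wz":0},{"jaw":0.6,"tx":0,"ty":0,"tz":0,"wx":0,"wy":0,"wz":0},{"jaw":0.6,"tx":0,"ty":0,"tz":0.002,"wx":0,"wy":0,"wz":0},{"jaw":0.6,"tx":0,"ty":0,"tz":0.002,"wx":0,"wy":0,"wz":0},{"jaw":0.5,"tx":0,"ty":0,"tz":0,"wx":0,"wy":0,"wz":0},{"jaw":0.4,"tx":0,"ty":0,"tz":0,"wx":0,"wy":0,"wz":0},{"jaw":0.2,"tx":0,"ty":0,"tz":0,"wx":0,"wy":0,"wz":0},{"jaw":0,"tx":0,"ty":0,"tz":0,"wx":0,"wy":0,"wz":0},{"jaw":0,"tx":0,"ty":0,"tz":0,"wx":0,"wy":0,"wz":0},{"jaw":0,"tx":0,"ty":0,"tz":0,"wx":0,"wy":0,"wz":0}]' 40
python3 -m crank '[{"jaw":0,"tx":0,"ty":0,"tz":0,"wx":0,"wy":0,"wz":0},{"jaw":0,"tx":0,"ty":0,"tz":0,"wx":0,"wy":0,"wz":0},{"jaw":0,"tx":0,"ty":0,"tz":-0.003,"wx":0,"wy":0,"wz":0},{"jaw":0,"tx":0,"ty":0,"tz":-0.005,"wx":0,"wy":0,"wz":0},{"jaw":0,"tx":0,"ty":0,"tz":-0.01,"wx":0,"wy":0,"wz":0},{"jaw":0,"tx":0,"ty":0,"tz":-0.01,"wx":0,"wy":0,"wz":0},{"jaw":0,"tx":0,"ty":0,"tz":-0.01,"wx":0,"wy":0,"wz":0},{"jaw":0,"tx":0,"ty":0,"tz":-0.01,"wx":0,"wy":0,"wz":0},{"jaw":0,"tx":0,"ty":0,"tz":-0.005,"wx":0,"wy":0,"wz":0},{"jaw":0,"tx":0,"ty":0,"tz":0,"wx":0,"wy":0,"wz":0}]' 40
python3 - <<'E'
from h import *
grab('wrist','w6'); crop('w6',0,0,512,384,'w6b',1.5);s=bot.get_state();print(s['position'],s['tool_rot'],s['finger_gap'])
E
```

```text
time: 9.62
position: [0.598, 0.2411, 0.0056]
tool_rot: [180.0, -0.0, -170.2]
wrist_force: [0.1, 0.0, 1.0]
finger_gap: 0.0549
time: 10.45
position: [0.5988, 0.2413, 0.0606]
tool_rot: [180.0, 0.1, -170.2]
wrist_force: [0.0, 0.2, -0.1]
finger_gap: 0.0549
[0.59841934 0.24117296 0.05952645] [ 1.79964134e+02  5.01664913e-02 -1.70205496e+02] 0.05504851836763915
```

View pics/w6b.png

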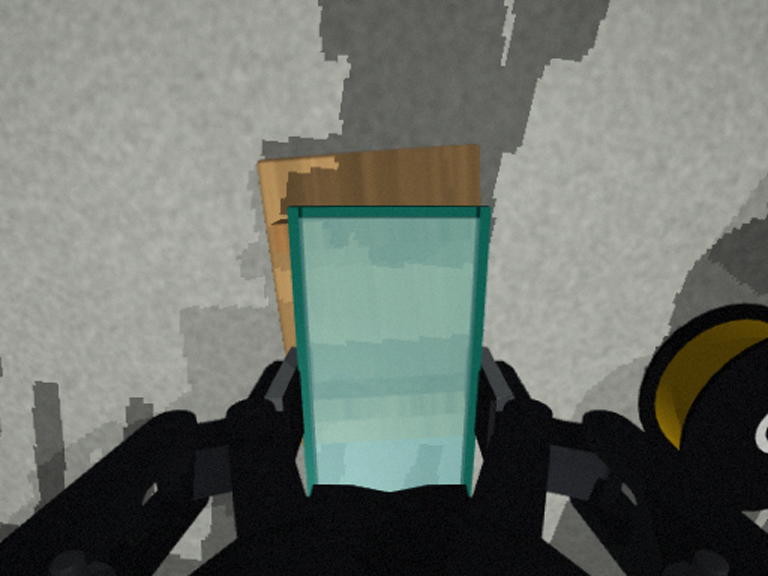

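Gap 0.055, and the glass hangs level between the pads. Carrying it over.

```bash
python3 -c "
from h import *
plan([.6212,-.1985,.12],[180,0,-174.32],n=16)"
```

```text
n 16 t [ 0.00235 -0.02742 -0.00379] w [0.002 0.003 0.257] from [0.5984 0.2412 0.0595] [ 1.7996e+02  5.0000e-02 -1.7021e+02]
```

```bash
python3 -m crank '[{"jaw":0,"tx":0.0012,"ty":-0.01,"tz":-0.006,"wx":0,"wy":0,"wz":0.25},{"jaw":0,"tx":0.0023,"ty":-0.02,"tz":-0.008,"wx":0,"wy":0,"wz":0.25},{"jaw":0,"tx":0.0023,"ty":-0.029,"tz":-0.008,"wx":0,"wy":0,"wz":0.25},{"jaw":0,"tx":0.0023,"ty":-0.029,"tz":-0.008,"wx":0,"wy":0,"wz":0.25},{"jaw":0,"tx":0.0023,"ty":-0.029,"tz":-0.008,"wx":0,"wy":0,"wz":0.25},{"jaw":0,"tx":0.0023,"ty":-0.029,"tz":-0.008,"wx":0,"wy":0,"wz":0.25},{"jaw":0,"tx":0.0023,"ty":-0.029,"tz":-0.008,"wx":0,"wy":0,"wz":0.25},{"jaw":0,"tx":0.0023,"ty":-0.029,"tz":-0.006,"wx":0,"wy":0,"wz":0.25},{"jaw":0,"tx":0.0023,"ty":-0.029,"tz":0,"wx":0,"wy":0,"wz":0.25},{"jaw":0,"tx":0.0023,"ty":-0.029,"tz":0,"wx":0,"wy":0,"wz":0.25}]' 40
python3 -m crank '[{"jaw":0,"tx":0.0023,"ty":-0.029,"tz":0,"wx":0,"wy":0,"wz":0.25},{"jaw":0,"tx":0.0023,"ty":-0.029,"tz":0,"wx":0,"wy":0,"wz":0.25},{"jaw":0,"tx":0.0023,"ty":-0.029,"tz":0,"wx":0,"wy":0,"wz":0.25},{"jaw":0,"tx":0.0023,"ty":-0.029,"tz":0,"wx":0,"wy":0,"wz":0.25},{"jaw":0,"tx":0.0023,"ty":-0.029,"tz":0,"wx":0,"wy":0,"wz":0.25},{"jaw":0,"tx":0.0023,"ty":-0.02,"tz":0,"wx":0,"wy":0,"wz":0.25},{"jaw":0,"tx":0.002,"ty":-0.01,"tz":0,"wx":0,"wy":0,"wz":0.1},{"jaw":0,"tx":0,"ty":0,"tz":0,"wx":0,"wy":0,"wz":0},{"jaw":0,"tx":0,"ty":0,"tz":0,"wx":0,"wy":0,"wz":0},{"jaw":0,"tx":0,"ty":0,"tz":0,"wx":0,"wy":0,"wz":0}]' 40
python3 - <<'E'
from h import *
grab('wrist','w7'); crop('w7',0,0,512,384,'w7b',1.5);s=bot.get_state();print(s['position'],s['tool_rot'],s['finger_gap'],np.abs(s['joint_velocities']).max())
E
```

```text
time: 11.33
position: [0.6151, -0.0234, 0.1188]
tool_rot: [180.0, -0.0, -172.7]
wrist_force: [0.7, -0.3, -0.2]
finger_gap: 0.0549
time: 12.17
position: [0.6198, -0.1958, 0.1183]
tool_rot: [179.9, -0.1, -174.3]
wrist_force: [0.3, -0.1, -1.4]
finger_gap: 0.0549
[ 0.61988279 -0.19561115  0.11846172] [ 1.79951001e+02 -5.37068868e-02 -1.74231507e+02] 0.05496236273250814 0.305768560705275
```

View pics/w7b.png

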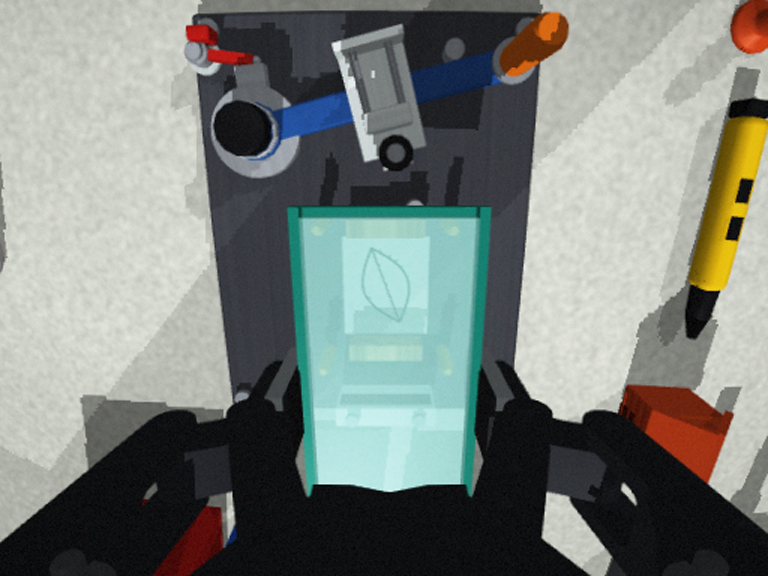

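The plate is visible level over the holder; the strips and pins show through it. Enlarging to locate the pins.

```bash
python3 - <<'E'
from h import *
im=cv2.imread('pics/w7.png')[130:290,185:335]
im=cv2.resize(im,None,fx=4,fy=3.75,interpolation=cv2.INTER_CUBIC)
im=cv2.createCLAHE(4,(4,4)).apply(cv2.cvtColor(im,cv2.COLOR_BGR2GRAY));cv2.imwrite('pics/w7c.png',im)
E
```

```text
(no output)
```

View pics/w7c.png

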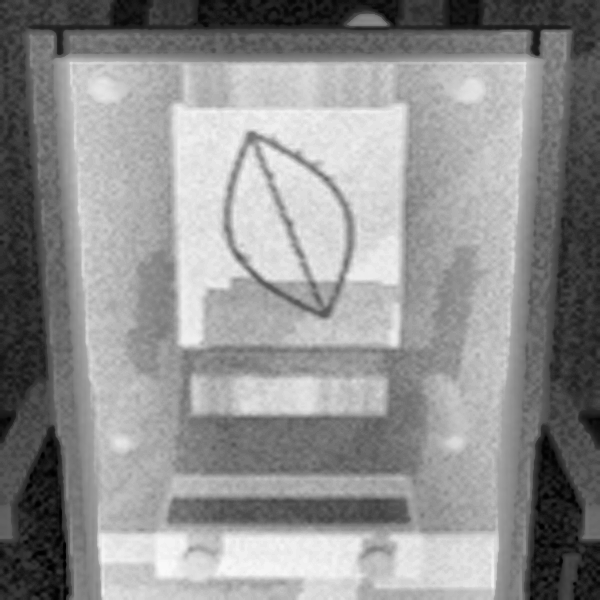

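```bash
python3 - <<'E'
from h import *
from scipy.optimize import least_squares
f=load('w7')
L=np.array([(-.002,-.036,.041),(-.002,.036,.041),(.08,-.036,.041),(.08,.036,.041),(-.115,-.105,.01),(-.115,.085,.01),(-.052,-.07,.048)])
px=np.array([(185+u/4,130+v/3.75) for u,v in[(102,91),(472,90),(122,442),(455,442)]]+[(196/1.5,13/1.5),(543/1.5,12/1.5),(241/1.5,128/1.5)])
def tr(q,L):
    L=np.array(L);c,s=np.cos(q[2]),np.sin(q[2]);return np.c_[q[0]+c*L[:,0]-s*L[:,1],q[1]+s*L[:,0]+c*L[:,1],L[:,2]]
for n in(4,7):
    q=least_squares(lambda q:(proj(f,tr(q,L[:n]))-px[:n]).ravel(),[.584,-.202,.09]).x
    print(n,q[:2].round(4),np.degrees(q[2]).round(2),'lay',tr(q,[(.037,0,0)])[0].round(4),(proj(f,tr(q,L))-px).round(1).tolist())
# handle
for z,p in((.08,(552,27)),): print('handle top',ray(f,np.array(p)/1.5,z))
# glass in hand: front corners top z
s=bot.get_state();zt=s['position'][2]+.0254
g=ray(f,np.array([(289,207),(491,207)])/1.5,zt);print(g, s['position'], g.mean(0)-s['position'])
f=load('w2');L2=L[[3,2,1,0]];px=np.array([(262,160),(417,159),(269,340),(413,338)])/2.2+[110,0]
L2=np.array([(.08,.036,.041),(.08,-.036,.041),(-.002,.036,.041),(-.002,-.036,.041)])
q=least_squares(lambda q:(proj(f,tr(q,L2))-px).ravel(),[.584,-.202,.09]).x
print('w2pins',q[:2],np.degrees(q[2]),tr(q,[(.037,0,0)])[0])
E
```

```text
4 [ 0.5847 -0.2017] 5.78 lay [ 0.6215 -0.198   0.    ] [[0.1, -0.5], [-0.0, -0.4], [-0.1, 0.7], [0.1, 0.5], [-5.2, -0.1], [1.3, -0.8], [-2.2, 0.7]]
7 [ 0.5849 -0.2011] 5.41 lay [ 0.6217 -0.1976  0.    ] [[0.8, -0.6], [0.7, 0.1], [-0.0, 0.6], [0.2, 1.0], [-3.7, -0.8], [2.9, 0.3], [-0.9, 0.3]]
handle top [[ 0.49129922 -0.14590761  0.08      ]]
[[ 0.56286229 -0.22942508  0.14386172]
 [ 0.55740273 -0.17464197  0.14386172]] [ 0.61988279 -0.19561115  0.11846172] [-0.05975029 -0.00642237  0.0254    ]
w2pins [ 0.58461745 -0.20221562] 5.576098020926159 [ 0.62144236 -0.19862042  0.        ]
```

```bash
python3 -c "
from h import *
plan([.6214,-.1983,.03],[180,0,-174.35],n=6)"
```

```text
n 6 t [-0.00022 -0.00048  0.01474] w [ 0.008 -0.009  0.02 ] from [ 0.6199 -0.1956  0.1185] [ 1.7995e+02 -5.0000e-02 -1.7423e+02]
```

```bash
python3 -m crank '[{"jaw":0,"tx":-0.0002,"ty":-0.0005,"tz":0.008,"wx":0.01,"wy":-0.01,"wz":0.02},{"jaw":0,"tx":-0.0002,"ty":-0.0005,"tz":0.015,"wx":0.01,"wy":-0.01,"wz":0.02},{"jaw":0,"tx":-0.0002,"ty":-0.0005,"tz":0.015,"wx":0.01,"wy":-0.01,"wz":0.02},{"jaw":0,"tx":-0.0002,"ty":-0.0005,"tz":0.015,"wx":0.01,"wy":-0.01,"wz":0.02},{"jaw":0,"tx":-0.0002,"ty":-0.0005,"tz":0.015,"wx":0.01,"wy":-0.01,"wz":0.02},{"jaw":0,"tx":-0.0002,"ty":-0.0005,"tz":0.012,"wx":0.01,"wy":-0.01,"wz":0.02},{"jaw":0,"tx":0,"ty":0,"tz":0.008,"wx":0,"wy":0,"wz":0},{"jaw":0,"tx":0,"ty":0,"tz":0,"wx":0,"wy":0,"wz":0},{"jaw":0,"tx":0,"ty":0,"tz":0,"wx":0,"wy":0,"wz":0},{"jaw":0,"tx":0,"ty":0,"tz":0,"wx":0,"wy":0,"wz":0}]' 40
python3 - <<'E'
from h import *
grab('wrist','w8'); crop('w8',0,0,512,384,'w8b',1.5);s=bot.get_state();print(s['position'],s['tool_rot'],s['finger_gap'],np.abs(s['joint_velocities']).max())
plan([.6214,-.1983,.006],[180,0,-174.35],n=6)
E
```

```text
time: 13.05
position: [0.6219, -0.1997, 0.0311]
tool_rot: [-179.9, 0.1, -174.4]
wrist_force: [0.6, -0.6, 0.4]
finger_gap: 0.0548
[ 0.62194153 -0.19978508  0.03128846] [-1.79925624e+02  8.47360376e-02 -1.74408159e+02] 0.05491331702643753 0.1906695393025657
n 6 t [7.00e-05 2.60e-04 4.21e-03] w [-0.012  0.014 -0.01 ] from [ 0.6219 -0.1998  0.0313] [-1.7993e+02  8.0000e-02 -1.7441e+02]
```

View pics/w8b.png

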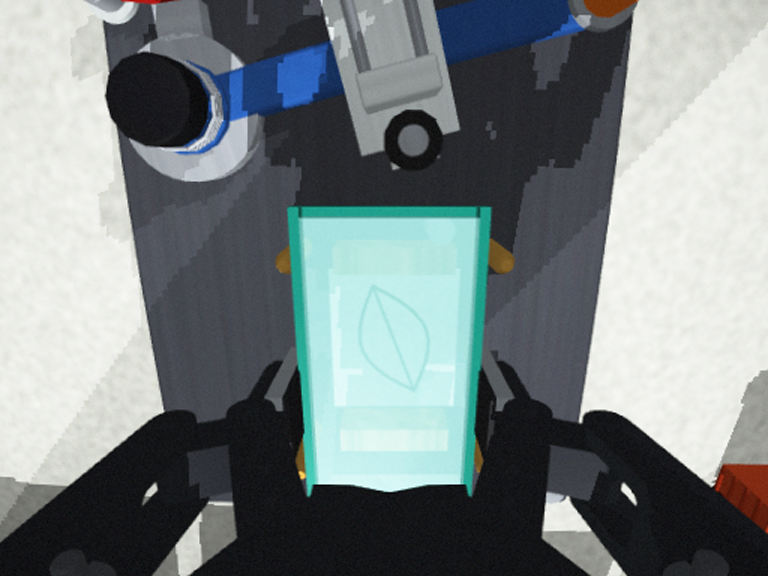

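The near pins show at (283,263) and (508,263); the glass is 1–2 mm to the left, as the pose says. Shifting +1.5 mm and lowering.

```bash
python3 -m crank '[{"jaw":0,"tx":0.0002,"ty":0.0005,"tz":0,"wx":-0.03,"wy":0.04,"wz":-0.06},{"jaw":0,"tx":0.0002,"ty":0.0005,"tz":0,"wx":-0.03,"wy":0.04,"wz":0},{"jaw":0,"tx":0,"ty":0.0005,"tz":0.002,"wx":0,"wy":0,"wz":0},{"jaw":0,"tx":0,"ty":0,"tz":0.004,"wx":0,"wy":0,"wz":0},{"jaw":0,"tx":0,"ty":0,"tz":0.004,"wx":0,"wy":0,"wz":0},{"jaw":0,"tx":0,"ty":0,"tz":0.004,"wx":0,"wy":0,"wz":0},{"jaw":0,"tx":0,"ty":0,"tz":0.003,"wx":0,"wy":0,"wz":0},{"jaw":0,"tx":0,"ty":0,"tz":0.002,"wx":0,"wy":0,"wz":0},{"jaw":0,"tx":0,"ty":0,"tz":0,"wx":0,"wy":0,"wz":0},{"jaw":0,"tx":0,"ty":0,"tz":0,"wx":0,"wy":0,"wz":0}]' 40
python3 - <<'E'
from h import *
grab('wrist','w9'); crop('w9',0,0,512,384,'w9b',1.5);s=bot.get_state();print(s['position'],s['tool_rot'],s['finger_gap'],s['wrist_force'],np.abs(s['joint_velocities']).max())
E
```

```text
time: 13.93
position: [0.6208, -0.1983, 0.0112]
tool_rot: [180.0, -0.1, -174.4]
wrist_force: [-0.1, 0.8, -1.2]
finger_gap: 0.0547
[ 0.62094908 -0.19840334  0.0114382 ] [ 1.79974755e+02 -5.76003501e-02 -1.74368461e+02] 0.05501749573633645 [-0.30655561 -0.31863532 -0.31410696] 0.2960764208293046
```

View pics/w9b.png

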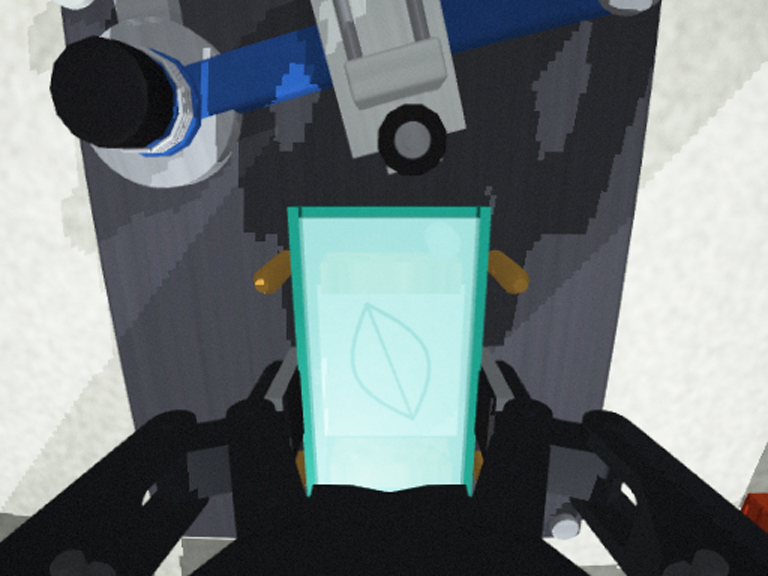

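The glass is now between the pins with an even gap on both sides. Lowering the last 5.5 mm.

```bash
python3 -m crank '[{"jaw":0,"tx":0,"ty":0,"tz":0.001,"wx":0,"wy":0,"wz":0},{"jaw":0,"tx":0,"ty":0,"tz":0.001,"wx":0,"wy":0,"wz":0},{"jaw":0,"tx":0,"ty":0,"tz":0.001,"wx":0,"wy":0,"wz":0},{"jaw":0,"tx":0,"ty":0,"tz":0.001,"wx":0,"wy":0,"wz":0},{"jaw":0,"tx":0,"ty":0,"tz":0.001,"wx":0,"wy":0,"wz":0},{"jaw":0,"tx":0,"ty":0,"tz":0.0003,"wx":0,"wy":0,"wz":0},{"jaw":0,"tx":0,"ty":0,"tz":0,"wx":0,"wy":0,"wz":0},{"jaw":0,"tx":0,"ty":0,"tz":0,"wx":0,"wy":0,"wz":0},{"jaw":0,"tx":0,"ty":0,"tz":0,"wx":0,"wy":0,"wz":0},{"jaw":0,"tx":0,"ty":0,"tz":0,"wx":0,"wy":0,"wz":0}]' 40
```

```text
time: 14.82
position: [0.6209, -0.1984, 0.0062]
tool_rot: [180.0, -0.1, -174.4]
wrist_force: [-1.3, -0.5, 1.7]
finger_gap: 0.055
```

```bash
python3 -m crank '[{"jaw":0,"tx":0,"ty":0,"tz":0.0005,"wx":0,"wy":0,"wz":0},{"jaw":0,"tx":0,"ty":0,"tz":0.0002,"wx":0,"wy":0,"wz":0},{"jaw":0,"tx":0,"ty":0,"tz":0,"wx":0,"wy":0,"wz":0},{"jaw":0.35,"tx":0,"ty":0,"tz":0,"wx":0,"wy":0,"wz":0},{"jaw":0.4,"tx":0,"ty":0,"tz":0,"wx":0,"wy":0,"wz":0},{"jaw":0.5,"tx":0,"ty":0,"tz":0,"wx":0,"wy":0,"wz":0},{"jaw":0.7,"tx":0,"ty":0,"tz":0,"wx":0,"wy":0,"wz":0},{"jaw":0.9,"tx":0,"ty":0,"tz":0,"wx":0,"wy":0,"wz":0},{"jaw":0.9,"tx":0,"ty":0,"tz":0,"wx":0,"wy":0,"wz":0},{"jaw":0.9,"tx":0,"ty":0,"tz":0,"wx":0,"wy":0,"wz":0}]' 40
python3 - <<'E'
from h import *
grab('wrist','w10'); crop('w10',0,0,512,384,'w10b',1.5);s=bot.get_state();print(s['position'],s['tool_rot'],s['finger_gap'],s['wrist_force'])
E
```

```text
time: 15.65
position: [0.6209, -0.1983, 0.0053]
tool_rot: [180.0, -0.1, -174.4]
wrist_force: [0.3, -0.7, 0.1]
finger_gap: 0.0812
[ 0.62083909 -0.19834672  0.0053064 ] [ 1.79968967e+02 -6.91387358e-02 -1.74368597e+02] 0.08117169903882984 [-0.11610409 -0.03837705  0.55534005]
```

View pics/w10b.png

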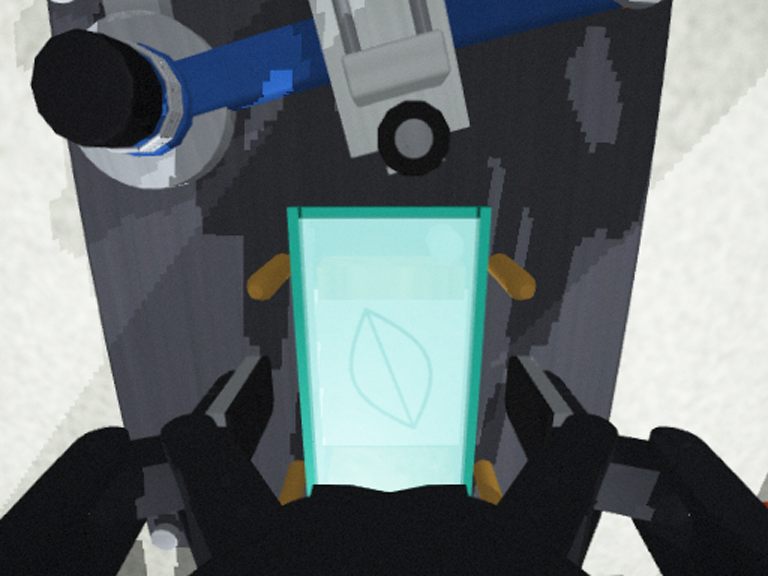

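Released: the glass lies on the strips, pins clear on both sides at (265,283) and (518,283). Lifting straight up.

```bash
python3 -m crank '[{"jaw":1,"tx":0,"ty":0,"tz":0,"wx":0,"wy":0,"wz":0},{"jaw":1,"tx":0,"ty":0,"tz":-0.008,"wx":0,"wy":0,"wz":0},{"jaw":1,"tx":0,"ty":0,"tz":-0.015,"wx":0,"wy":0,"wz":0},{"jaw":1,"tx":0,"ty":0,"tz":-0.02,"wx":0,"wy":0,"wz":0},{"jaw":1,"tx":0,"ty":0,"tz":-0.02,"wx":0,"wy":0,"wz":0},{"jaw":1,"tx":0,"ty":0,"tz":-0.02,"wx":0,"wy":0,"wz":0},{"jaw":1,"tx":0,"ty":0,"tz":-0.02,"wx":0,"wy":0,"wz":0},{"jaw":1,"tx":0,"ty":0,"tz":-0.02,"wx":0,"wy":0,"wz":0},{"jaw":1,"tx":0,"ty":0,"tz":-0.01,"wx":0,"wy":0,"wz":0},{"jaw":1,"tx":0,"ty":0,"tz":0,"wx":0,"wy":0,"wz":0}]' 40
python3 - <<'E'
from h import *
grab('wrist','w11'); crop('w11',0,0,512,384,'w11b',1.5);s=bot.get_state();print(s['position'],s['tool_rot'],s['finger_gap'],s['wrist_force'])
plan([.4914,-.1453,.13],[180,0,110],n=13)
E
```

```text
time: 16.53
position: [0.622, -0.1988, 0.1414]
tool_rot: [-179.9, 0.2, -174.4]
wrist_force: [-0.6, -0.2, 0.7]
finger_gap: 0.0857
[ 0.62145043 -0.19856216  0.13945609] [-1.79962926e+02  4.78552282e-02 -1.74363679e+02] 0.08563519615117937 [ 0.24559249 -0.59930059 -0.24527515]
n 13 t [ 0.01155 -0.00142  0.00072] w [0.000e+00 5.000e-03 5.818e+00] from [ 0.6215 -0.1986  0.1395] [-1.7996e+02  5.0000e-02 -1.7436e+02]
```

View pics/w11b.png

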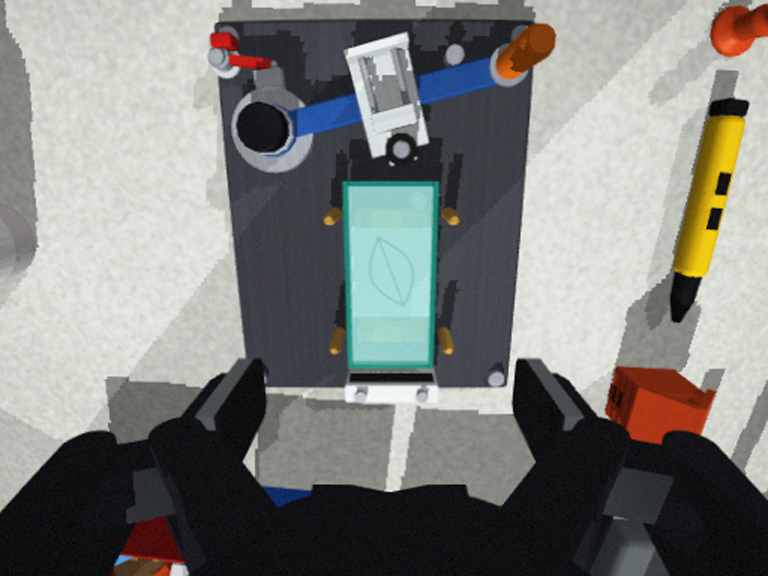

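The glass lies straight between the pins (343–438, 182–368), ~8 mm off the stop. Next to above the handle, whose top is at (540,38).

```bash
python3 -c "
from h import *
print(ray(load('w11'),np.array((541,38))/1.5,.08))"
python3 -m crank '[{"jaw":1,"tx":0.0115,"ty":-0.0014,"tz":0.001,"wx":0,"wy":0,"wz":5.82},{"jaw":1,"tx":0.0115,"ty":-0.0014,"tz":0.001,"wx":0,"wy":0,"wz":5.82},{"jaw":1,"tx":0.0115,"ty":-0.0014,"tz":0.001,"wx":0,"wy":0,"wz":5.82},{"jaw":1,"tx":0.0115,"ty":-0.0014,"tz":0.001,"wx":0,"wy":0,"wz":5.82},{"jaw":1,"tx":0.0115,"ty":-0.0014,"tz":0.001,"wx":0,"wy":0,"wz":5.82},{"jaw":1,"tx":0.0115,"ty":-0.0014,"tz":0.001,"wx":0,"wy":0,"wz":5.82},{"jaw":1,"tx":0.0115,"ty":-0.0014,"tz":0.001,"wx":0,"wy":0,"wz":5.82},{"jaw":1,"tx":0.0115,"ty":-0.0014,"tz":0.001,"wx":0,"wy":0,"wz":5.82},{"jaw":1,"tx":0.0115,"ty":-0.0014,"tz":0.001,"wx":0,"wy":0,"wz":5.82},{"jaw":1,"tx":0.0115,"ty":-0.0014,"tz":0.001,"wx":0,"wy":0,"wz":5.82}]' 40
python3 -m crank '[{"jaw":1,"tx":0.0115,"ty":-0.0014,"tz":0,"wx":0,"wy":0,"wz":5.82},{"jaw":1,"tx":0.0115,"ty":-0.0014,"tz":0,"wx":0,"wy":0,"wz":5.82},{"jaw":1,"tx":0.0115,"ty":-0.0014,"tz":0,"wx":0,"wy":0,"wz":5.82},{"jaw":1,"tx":0,"ty":0,"tz":0,"wx":0,"wy":0,"wz":0},{"jaw":1,"tx":0,"ty":0,"tz":0,"wx":0,"wy":0,"wz":0},{"jaw":1,"tx":0,"ty":0,"tz":0,"wx":0,"wy":0,"wz":0},{"jaw":1,"tx":0,"ty":0,"tz":0,"wx":0,"wy":0,"wz":0},{"jaw":1,"tx":0,"ty":0,"tz":0,"wx":0,"wy":0,"wz":0},{"jaw":1,"tx":0,"ty":0,"tz":0,"wx":0,"wy":0,"wz":0},{"jaw":1,"tx":0,"ty":0,"tz":0,"wx":0,"wy":0,"wz":0}]' 40
python3 - <<'E'
from h import *
grab('wrist','w12'); crop('w12',0,0,512,384,'w12b',1.5);s=bot.get_state();print(s['position'],s['tool_rot'],s['finger_gap'],s['wrist_force'],s['qpos'])
plan([.4914,-.1453,.04],[180,0,110],n=6)
E
```

```text
[[ 0.49182207 -0.14573378  0.08      ]]
time: 17.42
position: [0.5118, -0.1718, 0.1269]
tool_rot: [-179.9, -0.2, 127.1]
wrist_force: [0.3, -0.5, 0.3]
finger_gap: 0.0851
time: 18.25
position: [0.4917, -0.1454, 0.1284]
tool_rot: [-179.9, -0.0, 110.0]
wrist_force: [1.0, -0.5, -0.2]
finger_gap: 0.0852
[ 0.49162379 -0.1453629   0.12846818] [-1.79942420e+02 -4.57428266e-02  1.09986725e+02] 0.08516724084799467 [ 0.31453846  0.05430875 -0.04831253] [-2.58514729e+01  1.43000662e+01 -1.49699769e+01  6.08028868e+01
 -9.43790624e-03  4.41617855e+01]
n 6 t [ 2.000e-05 -2.000e-05  1.474e-02] w [-0.01  -0.008 -0.002] from [ 0.4916 -0.1454  0.1285] [-1.7994e+02 -5.0000e-02  1.0999e+02]
```

View pics/w12b.png

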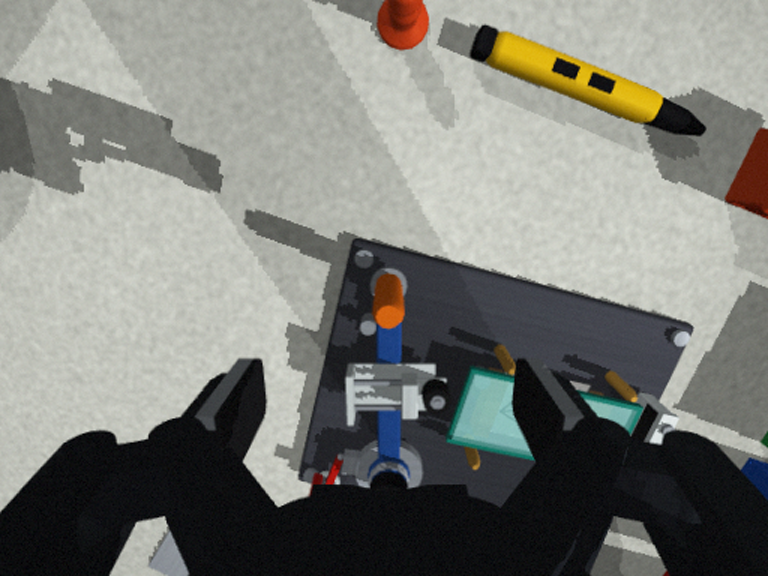

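The handle top is at (390,312), midway between the fingers and in line with them. Descending and gripping.

```bash
python3 -m crank '[{"jaw":1,"tx":0,"ty":0,"tz":0.01,"wx":0,"wy":0,"wz":0},{"jaw":1,"tx":0,"ty":0,"tz":0.02,"wx":0,"wy":0,"wz":0},{"jaw":1,"tx":0,"ty":0,"tz":0.02,"wx":0,"wy":0,"wz":0},{"jaw":1,"tx":0,"ty":0,"tz":0.02,"wx":0,"wy":0,"wz":0},{"jaw":1,"tx":0,"ty":0,"tz":0.015,"wx":0,"wy":0,"wz":0},{"jaw":0.5,"tx":0,"ty":0,"tz":0.0035,"wx":0,"wy":0,"wz":0},{"jaw":0,"tx":0,"ty":0,"tz":0,"wx":0,"wy":0,"wz":0},{"jaw":-0.3,"tx":0,"ty":0,"tz":0,"wx":0,"wy":0,"wz":0},{"jaw":-0.5,"tx":0,"ty":0,"tz":0,"wx":0,"wy":0,"wz":0},{"jaw":-0.5,"tx":0,"ty":0,"tz":0,"wx":0,"wy":0,"wz":0}]' 40
python3 -m crank '[{"jaw":-0.6,"tx":0,"ty":0,"tz":0,"wx":0,"wy":0,"wz":0},{"jaw":-0.7,"tx":0,"ty":0,"tz":0,"wx":0,"wy":0,"wz":0},{"jaw":-0.8,"tx":0,"ty":0,"tz":0,"wx":0,"wy":0,"wz":0},{"jaw":-0.9,"tx":0,"ty":0,"tz":0,"wx":0,"wy":0,"wz":0},{"jaw":-1,"tx":0,"ty":0,"tz":0,"wx":0,"wy":0,"wz":0},{"jaw":-1,"tx":0,"ty":0,"tz":0,"wx":0,"wy":0,"wz":0},{"jaw":-1,"tx":0,"ty":0,"tz":0,"wx":0,"wy":0,"wz":0},{"jaw":-1,"tx":0,"ty":0,"tz":0,"wx":0,"wy":0,"wz":0},{"jaw":-1,"tx":0,"ty":0,"tz":0,"wx":0,"wy":0,"wz":0},{"jaw":-1,"tx":0,"ty":0,"tz":0,"wx":0,"wy":0,"wz":0}]' 40
python3 - <<'E'
from h import *
grab('wrist','w13'); crop('w13',0,0,512,384,'w13b',1.5);s=bot.get_state();print(s['position'],s['tool_rot'],s['finger_gap'],s['wrist_force'])
c,si=np.cos(np.radians(5.65)),np.sin(np.radians(5.65))
piv=np.array([.5846-.052*c+.07*si,-.2020-.052*si-.07*c]);print('pivot',piv)
v=s['position'][:2]-piv;r=np.linalg.norm(v);a0=np.arctan2(v[1],v[0]);print(r,np.degrees(a0)-5.65)
for th in(.2,.3,.42,.47):
    p=piv+.14*np.array([np.cos(a0-th),np.sin(a0-th)]);print(th,p); plan([*p,s['position'][2]],[180,0,s['tool_rot'][2]-np.degrees(th)],n=10)
E
```

```text
time: 19.13
position: [0.492, -0.1454, 0.041]
tool_rot: [180.0, 0.0, 110.0]
wrist_force: [1.0, -0.5, 0.2]
finger_gap: 0.0256
time: 19.97
position: [0.4916, -0.1455, 0.0409]
tool_rot: [-180.0, 0.0, 110.0]
wrist_force: [-1.8, -0.5, 5.4]
finger_gap: 0.0149
[ 0.49155975 -0.14545557  0.04087732] [-1.79967811e+02  2.55965230e-02  1.09965988e+02] 0.014643537542572074 [-2.28751343 -0.65538225  5.30461595]
pivot [ 0.53974422 -0.2767794 ]
0.13988456474804095 104.4987617513433
0.2 [ 0.51859281 -0.13838642]
n 10 t [-1.0e-05  2.8e-03 -0.0e+00] w [-0.003  0.003  1.146] from [ 0.4916 -0.1455  0.0409] [-1.7997e+02  3.0000e-02  1.0997e+02]
0.3 [ 0.53251472 -0.13696619]
n 10 t [-4.0e-05  4.2e-03 -0.0e+00] w [-0.003  0.003  1.719] from [ 0.4916 -0.1455  0.0409] [-1.7997e+02  3.0000e-02  1.0997e+02]
0.42 [ 0.54930406 -0.13710618]
n 10 t [-9.00e-05  5.88e-03 -0.00e+00] w [-0.003  0.003  2.406] from [ 0.4916 -0.1455  0.0409] [-1.7997e+02  3.0000e-02  1.0997e+02]
0.47 [ 0.55627287 -0.13775853]
n 10 t [-0.00012  0.00658 -0.     ] w [-0.003  0.003  2.693] from [ 0.4916 -0.1455  0.0409] [-1.7997e+02  3.0000e-02  1.0997e+02]
```

View pics/w13b.png

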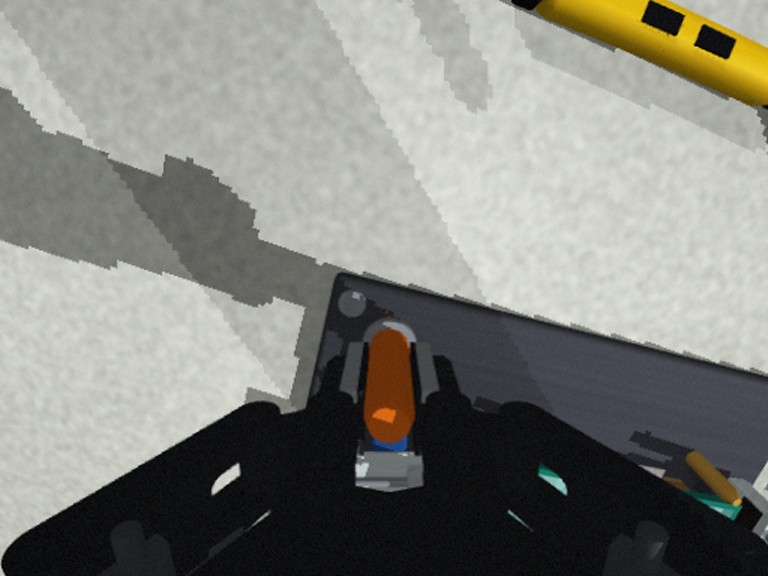

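The handle is firmly between the pads (gap 14.8 mm), radius 139.9 mm from the pivot. Pushing along the arc to ~0.2 rad first.

```bash
python3 -m crank '[{"jaw":-1,"tx":0,"ty":0.0028,"tz":0,"wx":0,"wy":0,"wz":1.15},{"jaw":-1,"tx":0,"ty":0.0028,"tz":0,"wx":0,"wy":0,"wz":1.15},{"jaw":-1,"tx":0,"ty":0.0028,"tz":0,"wx":0,"wy":0,"wz":1.15},{"jaw":-1,"tx":0,"ty":0.0028,"tz":0,"wx":0,"wy":0,"wz":1.15},{"jaw":-1,"tx":0,"ty":0.0028,"tz":0,"wx":0,"wy":0,"wz":1.15},{"jaw":-1,"tx":0,"ty":0.0028,"tz":0,"wx":0,"wy":0,"wz":1.15},{"jaw":-1,"tx":0,"ty":0.0028,"tz":0,"wx":0,"wy":0,"wz":1.15},{"jaw":-1,"tx":0,"ty":0.0028,"tz":0,"wx":0,"wy":0,"wz":1.15},{"jaw":-1,"tx":0,"ty":0.0028,"tz":0,"wx":0,"wy":0,"wz":1.15},{"jaw":-1,"tx":0,"ty":0.0028,"tz":0,"wx":0,"wy":0,"wz":1.15}]' 40
python3 - <<'E'
from h import *
s=bot.get_state();piv=np.array([.53974,-.27678]);v=s['position'][:2]-piv;a=np.arctan2(v[1],v[0]);print(np.linalg.norm(v),np.radians(104.45+5.65)-a,s['wrist_force'],s['tool_rot'])
th=.46-(np.radians(104.45+5.65)-a)
p=piv+.14*np.array([np.cos(a-th),np.sin(a-th)]); plan([*p,.041],[180,0,109.97-np.degrees(.46)],n=12)
E
```

```text
time: 20.85
position: [0.5184, -0.1386, 0.0408]
tool_rot: [-179.9, 0.1, 98.4]
wrist_force: [-3.7, -3.2, 6.0]
finger_gap: 0.0152
0.13976506886911919 0.19778869848515535 [-3.65183492 -3.22545691  5.96928871] [-1.79933582e+02  6.62642033e-02  9.83942431e+01]
n 12 t [ 0.00e+00  3.06e-03 -1.00e-05] w [-0.005  0.006  1.232] from [ 0.5184 -0.1386  0.0408] [-1.7993e+02  7.0000e-02  9.8390e+01]
```

```bash
python3 -m crank '[{"jaw":-1,"tx":0,"ty":0.0031,"tz":0,"wx":0,"wy":0,"wz":1.25},{"jaw":-1,"tx":0,"ty":0.0031,"tz":0,"wx":0,"wy":0,"wz":1.25},{"jaw":-1,"tx":0,"ty":0.0031,"tz":0,"wx":0,"wy":0,"wz":1.25},{"jaw":-1,"tx":0,"ty":0.0031,"tz":0,"wx":0,"wy":0,"wz":1.25},{"jaw":-1,"tx":0,"ty":0.0031,"tz":0,"wx":0,"wy":0,"wz":1.25},{"jaw":-1,"tx":0,"ty":0.0031,"tz":0,"wx":0,"wy":0,"wz":1.25},{"jaw":-1,"tx":0,"ty":0.0031,"tz":0,"wx":0,"wy":0,"wz":1.25},{"jaw":-1,"tx":0,"ty":0.0031,"tz":0,"wx":0,"wy":0,"wz":1.25},{"jaw":-1,"tx":0,"ty":0.0031,"tz":0,"wx":0,"wy":0,"wz":1.25},{"jaw":-1,"tx":0,"ty":0.0031,"tz":0,"wx":0,"wy":0,"wz":1.25}]' 40
python3 -m crank '[{"jaw":-1,"tx":0,"ty":0.003,"tz":0,"wx":0,"wy":0,"wz":1.2},{"jaw":-1,"tx":0,"ty":0.003,"tz":0,"wx":0,"wy":0,"wz":1.2},{"jaw":-1,"tx":0,"ty":0,"tz":0,"wx":0,"wy":0,"wz":0},{"jaw":-1,"tx":0,"ty":0,"tz":0,"wx":0,"wy":0,"wz":0},{"jaw":-1,"tx":0,"ty":0,"tz":0,"wx":0,"wy":0,"wz":0},{"jaw":-1,"tx":0,"ty":0,"tz":0,"wx":0,"wy":0,"wz":0},{"jaw":-1,"tx":0,"ty":0,"tz":0,"wx":0,"wy":0,"wz":0},{"jaw":-1,"tx":0,"ty":0,"tz":0,"wx":0,"wy":0,"wz":0},{"jaw":-1,"tx":0,"ty":0,"tz":0,"wx":0,"wy":0,"wz":0},{"jaw":-1,"tx":0,"ty":0,"tz":0,"wx":0,"wy":0,"wz":0}]' 40
python3 - <<'E'
from h import *
s=bot.get_state();piv=np.array([.53974,-.27678]);v=s['position'][:2]-piv;a=np.arctan2(v[1],v[0]);print(np.linalg.norm(v),np.radians(104.45+5.65)-a,s['wrist_force'],s['tool_rot'],s['finger_gap'])
for n in('wrist','top','scene'): grab(n,n+'14')
im=np.vstack([cv2.resize(cv2.imread('pics/top14.png')[110:210,270:390],None,fx=5,fy=5,interpolation=2)])
cv2.imwrite('pics/t14.png',im); crop('wrist14',0,0,512,384,'w14b',1.5); crop('scene14',130,115,260,215,'s14',6)
E
```

```text
time: 21.68
position: [0.5484, -0.1374, 0.0408]
tool_rot: [-179.9, 0.1, 85.9]
wrist_force: [-10.4, -5.2, 9.1]
finger_gap: 0.0149
time: 22.52
position: [0.554, -0.1379, 0.0408]
tool_rot: [-179.8, 0.1, 83.5]
wrist_force: [-10.1, -5.2, 9.4]
finger_gap: 0.015
0.13958176382762563 0.4531599663342889 [-10.05966109  -5.20210181   9.37349523] [-1.79833857e+02  1.31844623e-01  8.35237063e+01] 0.014985225820998633
```

View pics/t14.png

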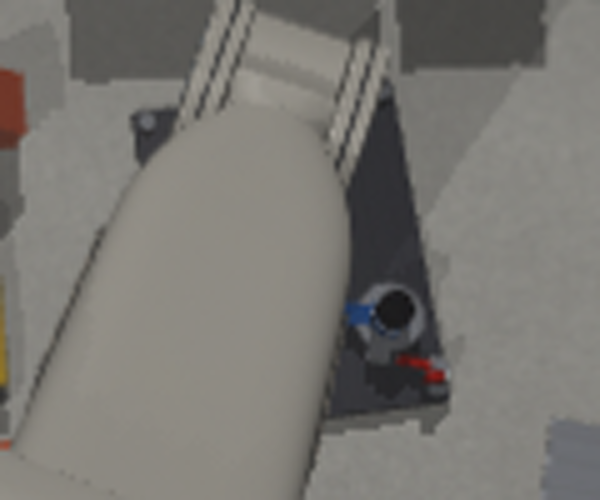

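View pics/w14b.png

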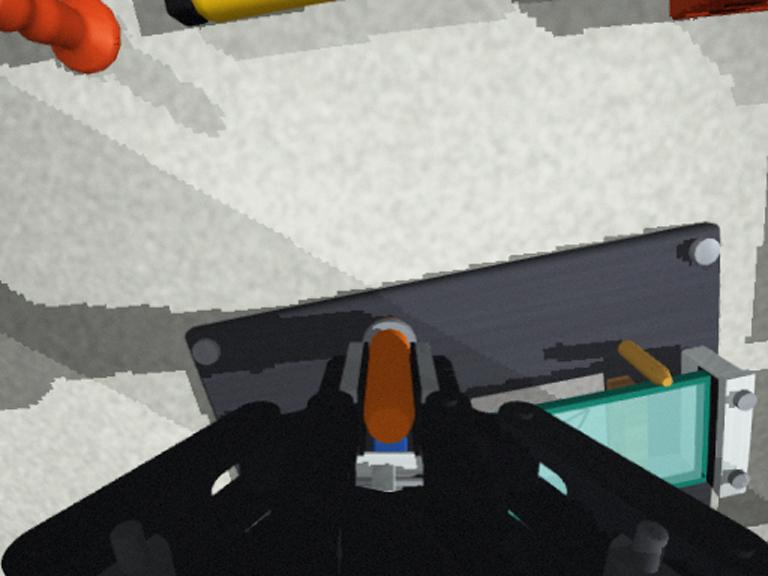

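View pics/s14.png

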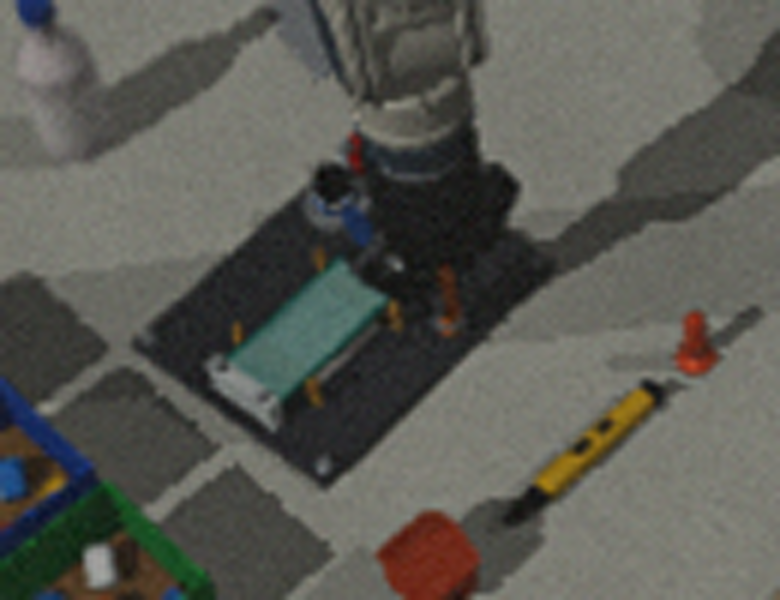

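At ~0.453 rad, with 11.3 N horizontal spring load; the glass end touches the stop (scene crop (245,385)). Comparing the pawl before and after.

```bash
python3 - <<'E'
from h import *
a,b=[cv2.resize(cv2.imread(f'pics/top{k}.png')[170:200,335:365],None,fx=12,fy=12,interpolation=2) for k in('0','14')]
cv2.imwrite('pics/pawl.png',np.hstack([a,b]))
P=[]
for k in('0','14'):
    f=load('top'+k);im=f['frame'].astype(int);m=(im[...,0]>90)&(im[...,1]<60)&(im[...,2]<60);m[:,:340]=0;m[:170]=0;m[205:]=0;m[:,365:]=0
    v,u=np.nonzero(m);w=ray(f,np.c_[u,v],.02)[:,:2];c=w.mean(0);e=np.linalg.eigh(np.cov((w-c).T))[1][:,1];print(k,len(u),c,np.degrees(np.arctan2(e[1],e[0])))
crop('wrist14',330,220,512,350,'g14',4)
E
```

```text
0 10 [ 0.49467965 -0.30335727] 67.85472835346712
14 12 [ 0.49612033 -0.30312526] 55.25717108065794
```

View pics/pawl.png

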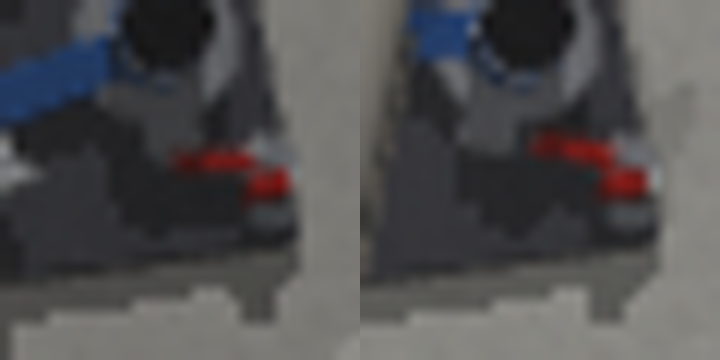

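View pics/g14.png

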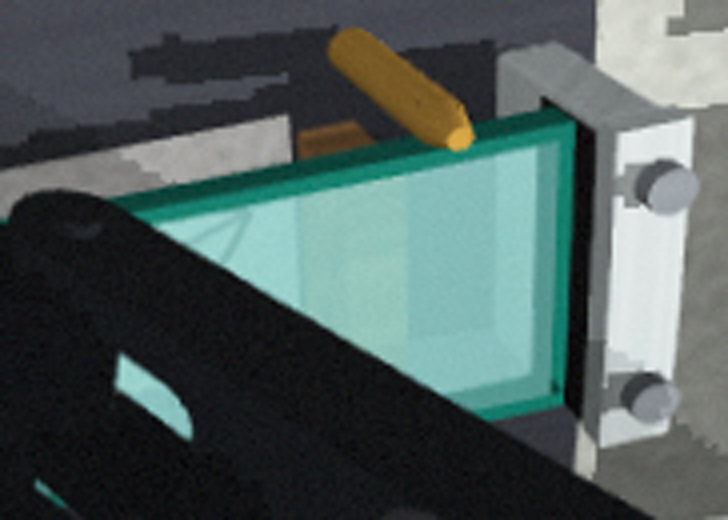

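```bash
python3 - <<'E'
from h import *
f=load('wrist14')
w=ray(f,[(330+576/4,220+122/4),(330+564/4,220+402/4)],.031)[:,:2]
t=np.radians(5.65);R=np.array([[np.cos(t),-np.sin(t)],[np.sin(t),np.cos(t)]])
print((w-[.5846,-.2020])@R)
w=ray(f,[(330+598/4,220+130/4),(330+582/4,220+420/4)],.040)[:,:2]; print('stop top front edge',(w-[.5846,-.2020])@R)
E
```

```text
[[ 0.10425482  0.02736582]
 [ 0.10427251 -0.02776939]]
stop top front edge [[ 0.10103412  0.03170186]
 [ 0.10087907 -0.02263418]]
```

The pawl's red lever has turned by about 12° (0.2 rad), so it has clicked in. The glass end measures x = 104.3 mm in holder axes (stop at 105) and is square to it. Handing in.

```bash
python3 -c "
from plant import bot
print(bot.job_done());s=bot.get_state();print(s['time'],s['position'],s['wrist_force'])"
```

```text
the job is handed in; nothing more can be done
None
the job is handed in; nothing more can be done
```

I laid the glass in the holder and pushed it home against the end stop. I handed in at about 22.7 s with the fingers still holding the arm past the click.

**Glass:** I took the small green plate off the rack by its long edges and lowered it between the four pins. I first gripped it a little high, so I opened the jaws, went 4 mm lower and gripped again before lifting. I released it on the cork strips, about 8 mm short of the stop.

**Tensioner:** I gripped the orange handle with the jaws along its path and moved it along its arc to about 0.45 rad.

**Last checks:**
- **Arm:** it stands at about 0.453 rad, worked out from the tool position, close to halfway between the click and the end of travel. The horizontal push back is about 11 N, as expected past the click.
- **Pawl:** in the top view its red lever has turned about 12° (0.2 rad), so it has clicked in. That is measured from only 10–12 pixels.
- **Glass position:** its end measures 104.3 mm in holder axes against the stop face at 105 mm, square and centred within 0.5 mm. That is within camera error.
- **Disagreement:** the same picture put the stop's top front edge at 101 mm, 4 mm short of where it should be. I put that down to a poorly defined edge, because the plate visibly touches the stop.
- **Other things:** I touched none of them. The last views show the house, figurine, pen and bottle in place, but I did not check the others separately.

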